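# Set up the painting jig: chuck the ornament blanks and fit the hand rest

### The arm

A 7-joint arm with a two-finger parallel gripper is mounted at the origin on the work surface. World frame = base frame: x ahead of the robot, y to its left, z up, the work surface at z = 0. Lengths are in m, angles in rad, forces in N, time in s.
With the tool pointing down it reaches from about 0.4 to 0.85 m from the base axis. Payload 10.4 kg.
Tool frame: the origin (TCP) lies between the finger pads, 19 mm behind the fingertips; this is the grasp point; z points along the fingers, y is the line along which they close (so a half turn about z gives the same grasp; the last joint's range is limited). The gripper opens to 85 mm and grips with 20 to 120 N. Pads are 22 mm wide; open, the fingers measure 114 mm over their backs; the gripper's body (76 mm by 85 mm) begins 54 mm behind the grasp point. The pads swing forward as they close: fully open they stand 13 mm farther back than shut.
Start: joints at [1.225, 0.332, -0.065, 1.46, 0.022, 1.35, -0.088], TCP at [0.198, -0.593, 0.25] pointing down, gripper open.
Joint ranges: [-2.6, 2.6], [-0.5, 2.12], [-1.47, 1.34], [0.16, 2.42], [-1.27, 4.41], [0.06, 2.06], [-2.6, 2.6]. Speed limits (rad/s): [2.22, 2.22, 2.79, 2.79, 3.14, 3.14, 3.14].

### API

Orientations are given as a unit quaternion [x, y, z, w].
In Python, from workcell import get_obs, optics, workorder gives the robot as it stands.
- The arm moves only by the tool jog_arm, never from a script. Its argument "increments" is a list of rows, each a list of 7 numbers: the shift along the tool's x, y, z in m, then the turn, a rotation vector about the tool's x, y, z in rad, then the opening, from -1 (shut) to 1 (fully open). A call has 1 to 5 rows; each row is the pose to reach, as a shift and turn from the pose commanded when the call began, along the tool's axes at that moment; what a row does not reach only later rows make up. A row lasts 1/12 s, in which the tool goes at most 41.7 mm and 7.16 degrees, less where a joint would pass 70% of its speed; a pose out of reach is approached as far as the arm can. A call with a gripper value outside its range is refused whole. The fingers move at their own pace and stop on an object; "grip_force" is the grip in N (left out, the last holds). Time passes only in rows, so rows that repeat a pose let the fingers close. It gives the time, the measured TCP pose, the force, the opening and the grip force at its end, in the units of the state.
- get_obs(): the state, without advancing time (a new reading comes with each control period).
- optics.camera(name): name is "scene" or "top" or "wrist"; returns a dict with "color" (400x640x3 uint8, red, green, blue), "depth" (400x640 float32, m along the optical axis (not along the pixel's ray), 0 where there is no reading), "K" (3x3 intrinsics, pixels), "R" (3x3) and "t" (3): a world point X has camera coordinates R X + t. Camera axes: x right, y down, z forward; pixel columns grow to the right and rows downward; lengths in m; the calibration is good to about 2 mm. A picture is of the moment at which its call begins.
- workorder.hand_in(): hands the job in; it is judged then, once.
The state is a dict: "clock": time; "joint_pos": joint angles; "joint_velocities": joint speeds; "tau": joint torques, N m; "position": TCP position; "ee_rot": TCP orientation; "ft_force": force on the tool from outside, world axes, zero at the start; "torque": the same for the moment, N m; "grip_width": opening from 0.0 (shut) to 1.0 (fully open); "grasp_force": force on a finger pad.
Only numpy, scipy, OpenCV 4.12 (cv2) and the standard library are available. Lean on these libraries where they do the work, as an engineer would, in place of code of your own. Each camera call takes 0.05 s, during which the arm holds its last target. There are 200 camera calls.

### The job

Get the garden table ready for painting: stand each wooden ornament from the dark block in a chuck of its own on the jig (any free chuck), opening the chuck wider first (its jaws stand too close), stem right down to the bore's floor, and turn the sleeve clockwise as far as it will go so that the jaws grip the stem firmly. When all of them are clamped, slide the hand rest's rod from the left through both eyelets until its handle meets the first eyelet, and let go. Do not shove the tin, the paint tubes or the brush out of place or tip the tin.

Things in the scene. Friction and masses are not known exactly. Their poses are not given: they have to be found in the camera images.
- ball: Wooden ornament: a ball 32 mm across, on a dowel stem 10 mm thick, 47 mm long. Origin at the stem's foot, z up the stem; the widest part of the head is centred 60 mm above it. 25 g. Starts upright in a hole of the dark block; may be absent (None).
- barrel: Wooden ornament: an upright cylinder 30 mm across, 26 mm tall, on a dowel stem 10 mm thick, 47 mm long. Origin at the stem's foot, z up the stem; the widest part of the head is centred 60 mm above it. 25 g. Starts upright in a hole of the dark block; may be absent (None).
- toadstool: Wooden ornament: a domed cap, its straight-sided lower rim 36 mm across and 14 mm tall, with the dome 13 mm above that, on a dowel stem 10 mm thick, 47 mm long. Origin at the stem's foot, z up the stem; the widest part of the head is centred 54 mm above it. 25 g. Starts upright in a hole of the dark block; may be absent (None).
- birdhouse: Wooden ornament: a house 28 mm square (sides along its x and y axes), walls 22 mm tall under a pitched roof, ridge 79 mm above the origin, on a dowel stem 10 mm thick, 47 mm long. Origin at the stem's foot, z up the stem; the widest part of the head is centred 58 mm above it. 25 g. Starts upright in a hole of the dark block; may be absent (None).
- block: Dark wooden block 125 x 125 x 40 mm, fixed, with four holes 12.5 mm wide and 30 mm deep at (+-40, +-40) mm along its x and y axes. Origin at the centre of its underside. Starts with one ornament in each used hole, foot on the hole's floor.
- jig: Jig: fixed board 220 (x) by 250 (y) by 10 mm; origin under its centre, x away from the robot, y left. Three chucks point up at x = +50 mm (y = +90, 0, -90 mm: left, middle, right); two eyelets on posts at x = -70 mm, y = +75 and -75 mm: 34 mm square plates 10 mm thick, with a 17 mm hole along the jig's y, 70 mm above the table; tops at 87 mm.
- chuck_left_floor (a point): The left chuck: centre of its bore's floor, 35 mm above the table, on its upright axis; a stem's foot stands here. Base 54 mm across below this; ribbed sleeve 42 mm across from 5 to 40 mm above the floor (grip it with the TCP 31 mm above the floor), three jaws inside it, from 10 to 38 mm above the floor.
- chuck_middle_floor (a point): The middle chuck: centre of its bore's floor, 35 mm above the table, on its upright axis; a stem's foot stands here. Base 54 mm across below this; ribbed sleeve 42 mm across from 5 to 40 mm above the floor (grip it with the TCP 31 mm above the floor), three jaws inside it, from 10 to 38 mm above the floor.
- chuck_right_floor (a point): The right chuck: centre of its bore's floor, 35 mm above the table, on its upright axis; a stem's foot stands here. Base 54 mm across below this; ribbed sleeve 42 mm across from 5 to 40 mm above the floor (grip it with the TCP 31 mm above the floor), three jaws inside it, from 10 to 38 mm above the floor.
- sleeve_left (a joint): Angle of the left chuck's sleeve, 0 (jaws open, 20 mm between them) to 2.3 rad (hard stop). Grows clockwise seen from above, closing; each jaw moves in 2.5 mm a radian and meets a 10 mm stem at about 2.0; turned on to the stop it holds firmly. Stiff (about 0.15 N m) and stays where it is left. Starts between 1.2 and 2.2.
- sleeve_middle (a joint): Angle of the middle chuck's sleeve, 0 (jaws open, 20 mm between them) to 2.3 rad (hard stop). Grows clockwise seen from above, closing; each jaw moves in 2.5 mm a radian and meets a 10 mm stem at about 2.0; turned on to the stop it holds firmly. Stiff (about 0.15 N m) and stays where it is left. Starts between 1.2 and 2.2.
- sleeve_right (a joint): Angle of the right chuck's sleeve, 0 (jaws open, 20 mm between them) to 2.3 rad (hard stop). Grows clockwise seen from above, closing; each jaw moves in 2.5 mm a radian and meets a 10 mm stem at about 2.0; turned on to the stop it holds firmly. Stiff (about 0.15 N m) and stays where it is left. Starts between 1.2 and 2.2.
- jaw_left: One of the left chuck's three coupled jaws (a dark steel block 9 x 8 x 28 mm); it moves with the sleeve. Its origin is only nominal. Contact of this jaw with the stem shows that the chuck grips.
- jaw_middle: One of the middle chuck's three coupled jaws (a dark steel block 9 x 8 x 28 mm); it moves with the sleeve. Its origin is only nominal. Contact of this jaw with the stem shows that the chuck grips.
- jaw_right: One of the right chuck's three coupled jaws (a dark steel block 9 x 8 x 28 mm); it moves with the sleeve. Its origin is only nominal. Contact of this jaw with the stem shows that the chuck grips.
- rest: Hand rest, loose: dark square handle 80 x 16 x 16 mm, with a pale round rod 10 mm thick, 175 mm long out of one end. Origin under the handle's centre, x along the rod to its tip, z up; rod axis 8 mm above the origin; balances inside the handle, about 26 mm from the origin towards the tip. 50 g. Starts lying flat on the table to the left.
- rest_tip (a point): Centre of the free end of the hand rest's rod, 215 mm from the handle's middle.
- rest_shoulder (a point): Centre of the handle's end face where the rod comes out; it is too big for the eyelets and stops against the first.
- eye_near (a point): Centre of the left eyelet's outer (left, +y of the jig) face: the rod goes in here, towards the right. Hole 17 mm.
- tip_home (a point): Point on the eyelets' axis 15 mm beyond the right eyelet's outer face (175 mm from eye_near), where the rod's tip is when the rest is home.
- tin: Bystander: open metal water tin, 84 mm across, 110 mm tall; origin under its centre.
- tube_a: Bystander: white paint tube lying flat, about 125 mm long, 22 mm high; origin under its middle.
- tube_b: Bystander: white paint tube lying flat, about 125 mm long, 22 mm high; origin under its middle.
- brush: Bystander: paint brush lying flat, 180 mm long; origin below it.
There are look-alikes about, which are no part of the job. Leave any pink look-alike of the birdhouse alone.

How it is judged:
On the way:
1. every ornament present is clamped in a chuck (((distance between ball and chuck_left_floor below 0.005 m and angle between ball's own z axis and vertical below 0.1 rad and contact force between jaw_left and ball above 3 N and value of joint sleeve_left above 1.9 rad) or (distance between ball and chuck_middle_floor below 0.005 m and angle between ball's own z axis and vertical below 0.1 rad and contact force between jaw_middle and ball above 3 N and value of joint sleeve_middle above 1.9 rad) or (distance between ball and chuck_right_floor below 0.005 m and angle between ball's own z axis and vertical below 0.1 rad and contact force between jaw_right and ball above 3 N and value of joint sleeve_right above 1.9 rad)) and ((distance between barrel and chuck_left_floor below 0.005 m and angle between barrel's own z axis and vertical below 0.1 rad and contact force between jaw_left and barrel above 3 N and value of joint sleeve_left above 1.9 rad) or (distance between barrel and chuck_middle_floor below 0.005 m and angle between barrel's own z axis and vertical below 0.1 rad and contact force between jaw_middle and barrel above 3 N and value of joint sleeve_middle above 1.9 rad) or (distance between barrel and chuck_right_floor below 0.005 m and angle between barrel's own z axis and vertical below 0.1 rad and contact force between jaw_right and barrel above 3 N and value of joint sleeve_right above 1.9 rad)) and ((distance between toadstool and chuck_left_floor below 0.005 m and angle between toadstool's own z axis and vertical below 0.1 rad and contact force between jaw_left and toadstool above 3 N and value of joint sleeve_left above 1.9 rad) or (distance between toadstool and chuck_middle_floor below 0.005 m and angle between toadstool's own z axis and vertical below 0.1 rad and contact force between jaw_middle and toadstool above 3 N and value of joint sleeve_middle above 1.9 rad) or (distance between toadstool and chuck_right_floor below 0.005 m and angle between toadstool's own z axis and vertical below 0.1 rad and contact force between jaw_right and toadstool above 3 N and value of joint sleeve_right above 1.9 rad)) and ((distance between birdhouse and chuck_left_floor below 0.005 m and angle between birdhouse's own z axis and vertical below 0.1 rad and contact force between jaw_left and birdhouse above 3 N and value of joint sleeve_left above 1.9 rad) or (distance between birdhouse and chuck_middle_floor below 0.005 m and angle between birdhouse's own z axis and vertical below 0.1 rad and contact force between jaw_middle and birdhouse above 3 N and value of joint sleeve_middle above 1.9 rad) or (distance between birdhouse and chuck_right_floor below 0.005 m and angle between birdhouse's own z axis and vertical below 0.1 rad and contact force between jaw_right and birdhouse above 3 N and value of joint sleeve_right above 1.9 rad))), for 0.3 s.
At the end, for the whole second after the job is handed in: Each ornament in a chuck: foot within 5 mm of the bore floor's centre, upright within 0.1 rad, jaw force over 3 N, sleeve past 1.9 rad. Hand rest at rest through both eyelets: handle end within 10 mm of the first eyelet's outer face centre, tip within 12 mm of its home point (all of step 1 and distance between rest_shoulder and eye_near below 0.01 m and distance between rest_tip and tip_home below 0.012 m and linear speed of rest below 0.02 m/s); the robot touches nothing.
It fails at once if the tin is shoved more than 40 mm (distance of tin from where it was at the start of the episode above 0.04 m).
It fails at once if the tube_a is shoved more than 40 mm (distance of tube_a from where it was at the start of the episode above 0.04 m).
It fails at once if the tube_b is shoved more than 40 mm (distance of tube_b from where it was at the start of the episode above 0.04 m).
It fails at once if the brush is shoved more than 40 mm (distance of brush from where it was at the start of the episode above 0.04 m).
It fails at once if the tin is tipped (angle between tin's own z axis and vertical above 0.35 rad).
Of ball, barrel, toadstool, birdhouse only 2 to 3 are there at a start; the rules pass over those that are not, and their reading is None.
At some moment in a run one of rest may be knocked a few centimetres aside while the robot is not near it.
It also fails if it takes over 210 s, if anything falls off the work surface, if the arm or the gripper's body presses on something with over 40 N, if the wrist force passes 120 N, or if a joint passes its speed limit or range.

## Working session

There is one attempt and no reset: what is moved stays moved. The work goes in short steps, Python scripts to look and compute and a tool call to move; the robot and the scene stay as the last step left them, time stands still between calls to the robot, and variables do not carry over. Pictures are saved under pics/ and viewed, at most 14 in all, crops included, and the job is handed in when it is done.

Besides the shell and the picture viewer there is one more tool, called after "Emit:" as a command line: name --pt "numbers of a row" for each row, then --argument value for the rest. jog_arm: Moves the arm, as the interface text tells. Its arguments: {"type":"object","properties":{"increments":{"type":"array"},"grip_force":{"type":"number"}},"required":["increments"]}

```bash
ls; mkdir -p pics; python3 - <<'E'
from workcell import get_obs, optics
import cv2,numpy as np
o=get_obs();print(o)
for n in("scene","top"):
    c=optics.camera(n);cv2.imwrite(f"pics/{n}0.png",c["color"][:,:,::-1]);np.savez(f"pics/{n}0.npz",**c);print(n,c["K"],c["R"],c["t"])
E
```

```text
pics
{'clock': 0.0, 'joint_pos': array([ 1.22539796,  0.33286501, -0.06467514,  1.4609593 ,  0.02158303,
        1.34987506, -0.08851146]), 'joint_velocities': array([-9.12929101e-04, -4.20718012e-04,  1.49278780e-05,  1.66869796e-03,
        1.23105220e-03, -6.66930521e-04,  1.19091348e-03]), 'tau': array([-1.08204618e-03, -6.25455880e+01,  4.83110652e-02, -3.91613674e+01,
        1.60372298e-02,  9.80706769e-03, -2.19768327e-05]), 'position': array([ 0.19814012, -0.59239295,  0.24921153]), 'ee_rot': array([ 9.87004547e-01,  1.60690776e-01, -1.41528511e-04, -6.91735818e-04]), 'ft_force': array([ 0.70215617, -1.00198379, -0.09331294]), 'torque': array([ 0.04808955, -0.01621698,  0.00597865]), 'grasp_force': 0.0, 'grip_width': 0.9971156389175142}
scene [[387.59535453   0.         318.71541606]
 [  0.         387.59535453 192.44540601]
 [  0.           0.           1.        ]] [[ 0.81766481  0.57556817  0.01206369]
 [ 0.40695704 -0.56305644 -0.71927284]
 [-0.40719802  0.59303349 -0.69462296]] [-0.47940407 -0.19586996  1.27576651]
top [[495.36277773   0.         305.56160057]
 [  0.         495.36277773 203.8031791 ]
 [  0.           0.           1.        ]] [[-0.01647673 -0.99984395  0.00637123]
 [-0.99029655  0.01543932 -0.13810998]
 [ 0.13799006 -0.00858501 -0.99039641]] [0.0196136  0.55543922 1.22808719]
```

View pics/top0.png

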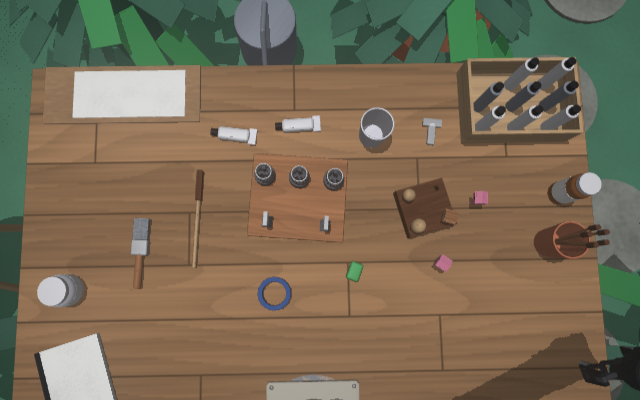

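View pics/scene0.png

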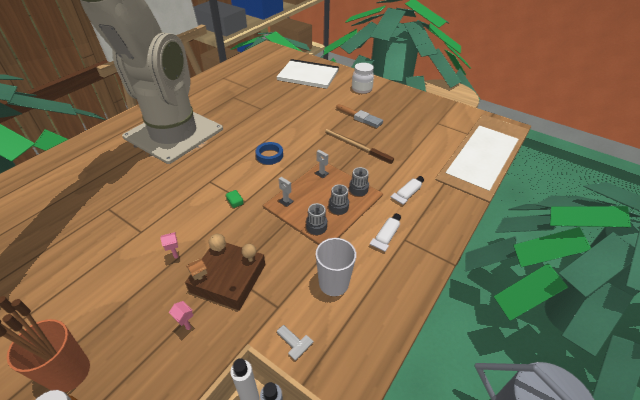

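The top view shows the jig's chucks at (264,173), (299,176) and (334,178), with eyelets at (266,218) and (325,224). The dark block is at (424,208), with two round-headed ornaments at (409,195) and (419,226) and a wooden house at (450,216). The hand rest is at (198,218), handle up. The pink look-alikes at (481,198) and (444,263) are off the block, so I'll leave them. Next is an enlarged crop to confirm, plus measurements.

```bash
cat > h.py <<'E'
import numpy as np,cv2
from workcell import get_obs, optics
def load(n): return dict(np.load(f"pics/{n}.npz"))
def cloud(c):
    h,w=c["depth"].shape;v,u=np.mgrid[:h,:w];d=c["depth"];K=c["K"]
    P=np.stack([(u-K[0,2])/K[0,0]*d,(v-K[1,2])/K[1,1]*d,d],-1)
    return (P-c["t"])@c["R"]
def proj(c,X):
    q=c["R"]@np.asarray(X)+c["t"];q=c["K"]@q;return q[:2]/q[2]
def crop(c,u0,v0,u1,v1,f):
    return cv2.resize(c["color"][v0:v1,u0:u1,::-1],None,fx=f,fy=f,interpolation=cv2.INTER_CUBIC)
E
python3 - <<'E'
from h import *
t=load("top0");s=load("scene0")
a=crop(t,240,150,360,250,3.3333);b=crop(t,385,160,485,260,4);d=crop(s,180,225,280,325,4)[:200*2]
im=np.zeros((600,800,3),np.uint8)
a=cv2.resize(a,(400,300));b=cv2.resize(b,(400,300*4//3));im[:300,:400]=a;im[:400,400:]=b;im[300:600,:300]=crop(s,180,225,280,325,3);im[400:600,400:800]=crop(s,270,140,390,240,2)[:,:][:200,:240].repeat(1,0) if 0 else cv2.resize(crop(s,260,145,390,240,2),(400,200))
cv2.imwrite("pics/c1.png",im)
P=cloud(t);Q=cloud(s)
for n,(u,v) in dict(chL=(264,173),chM=(299,176),chR=(334,178),eL=(266,215),eR=(325,222),b1=(409,194),b2=(419,225),house=(450,214),handle=(199,185),rod=(196,240),tip=(194,264),ped=(313,390),blk=(424,208),tubea=(235,134),tin=(377,115)).items(): 
    W=P[v-3:v+4,u-3:u+4].reshape(-1,3); i=W[:,2].argmax();print(n,P[v,u].round(4),"top",W[i].round(4))
E
```

```text
chL [0.63   0.1137 0.075 ] top [0.6295 0.121  0.0783]
chM [0.6295 0.0264 0.0322] top [0.6255 0.0187 0.0779]
chR [ 0.6225 -0.064   0.034 ] top [ 0.6148 -0.0537  0.0749]
eL [0.5228 0.1085 0.0866] top [0.5296 0.1129 0.0918]
eR [ 0.5031 -0.0356  0.0889] top [0.3809 0.0216 1.2929]
b1 [ 0.5695 -0.2447  0.0864] top [0.3809 0.0216 1.2929]
b2 [ 0.4927 -0.2667  0.0823] top [ 0.4922 -0.2604  0.0883]
house [ 0.5179 -0.3424  0.0893] top [ 0.5177 -0.3394  0.0909]
handle [0.613  0.2883 0.0149] top [0.6091 0.2894 0.0219]
rod [0.4693 0.2941 0.0151] top [0.464  0.2962 0.0169]
tip [0.4079 0.2975 0.0192] top [0.3809 0.0216 1.2929]
ped [ 0.0921 -0.0003  0.0091] top [0.3809 0.0216 1.2929]
blk [ 0.54   -0.2917  0.0396] top [ 0.5365 -0.2899  0.0465]
tubea [0.7454 0.1931 0.0271] top [0.7388 0.1847 0.0311]
tin [ 0.7784 -0.1759  0.0684] top [ 0.7777 -0.1719  0.0944]
```

View pics/c1.png

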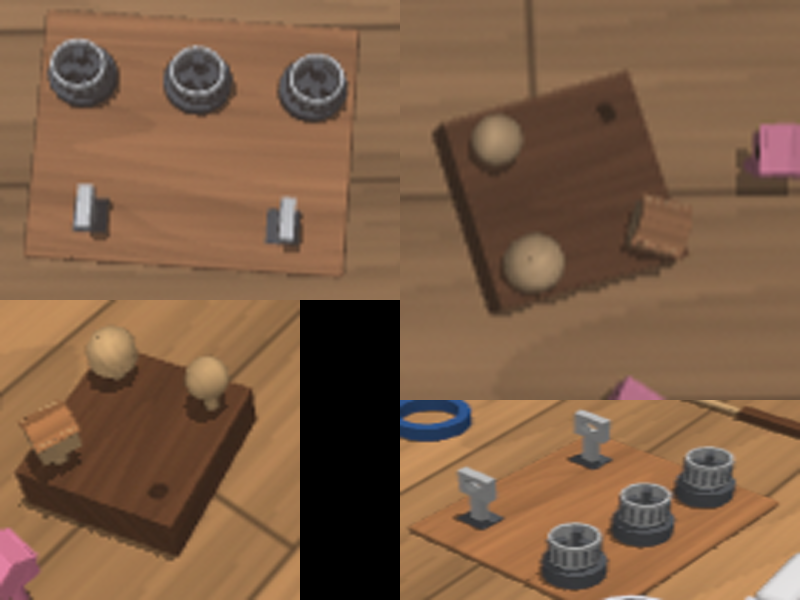

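The crop confirms three ornaments: a small sphere (ball) at (409,195), a larger domed cap (toadstool) at (419,226), and a wood-coloured birdhouse at (450,216). The fourth hole is empty, and the pink houses stand off the block. Next I'll fit the jig and block poses.

```bash
cat > fit.py <<'E'
from h import *
from scipy.optimize import least_squares
def jigfit(P):
    C=[]
    for c0 in [(.628,.112),(.625,.022),(.62,-.068)]:
        m=(np.hypot(P[...,0]-c0[0],P[...,1]-c0[1])<.032)&(P[...,2]>.068)&(P[...,2]<.083)
        X=P[m]; 
        (cx,cy),r=cv2.minEnclosingCircle(X[:,:2].astype(np.float32)); 
        # robust outer circle w/ fixed radius: maximise coverage of ring 16..21
        C.append((cx,cy,r,len(X),X[:,2].mean()))
    return np.array(C)
def rectfit(P,zl,zh,box,L,W):
    m=(P[...,2]>zl)&(P[...,2]<zh)&(P[...,0]>box[0])&(P[...,0]<box[1])&(P[...,1]>box[2])&(P[...,1]<box[3])
    m=cv2.morphologyEx(m.astype(np.uint8),cv2.MORPH_OPEN,np.ones((3,3)))>0
    n,l,st,_=cv2.connectedComponentsWithStats(m.astype(np.uint8));k=1+st[1:,4].argmax()
    return cv2.minAreaRect(P[l==k][:,:2].astype(np.float32)),P[l==k][:,2].mean()
if __name__=="__main__":
    for n in("top0","scene0"):
        P=cloud(load(n));C=jigfit(P);print(n,C.round(4).tolist())
        d=C[0,:2]-C[2,:2];print("span",np.hypot(*d),"mid",C[:,:2].mean(0),"ang",np.arctan2(-d[0],d[1]))
        print("block",rectfit(P,.033,.047,(.4,.7,-.45,-.15),.125,.125))
        print("board",rectfit(P,.006,.016,(.4,.75,-.15,.2),.22,.25))
        for nm,c0,lo,hi in(("ball",(.569,-.245),.062,.1),("toad",(.495,-.264),.062,.1),("house",(.518,-.335),.06,.1),("hole?",(.0,0),.0,.1)):
            m=(np.hypot(P[...,0]-c0[0],P[...,1]-c0[1])<.035)&(P[...,2]>lo)&(P[...,2]<hi);X=P[m]
            if len(X): print(nm,len(X),X[:,:2].mean(0).round(4),((X.max(0)+X.min(0))/2).round(4),X[:,2].max().round(4), cv2.minAreaRect(X[:,:2].astype(np.float32)))
            if nm in("ball",) and len(X):
                r=least_squares(lambda p:np.linalg.norm(X-p,axis=1)-.016,[*c0,.07],loss="soft_l1",f_scale=.002);print(" sph",r.x.round(4))
E
python3 fit.py
```

```text
top0 [[0.6371, 0.1157, 0.0218, 115.0, 0.0745], [0.6287, 0.0269, 0.0218, 117.0, 0.0739], [0.6208, -0.0629, 0.0215, 105.0, 0.0739]]
span 0.17936270627884424 mid [0.62890083 0.026575  ] ang -0.09106338893566553
block (((0.5436050295829773, -0.2962525188922882), (0.1252918839454651, 0.12647764384746552), 14.919466018676758), np.float64(0.04023148802024495))
board (((0.5792378783226013, 0.03120449185371399), (0.24951906502246857, 0.2202359139919281), 84.97103118896484), np.float64(0.010726408988518123))
ball 129 [ 0.5701 -0.2452] [ 0.5713 -0.2475  0.0783] 0.0892 ((0.5708003640174866, -0.24566572904586792), (0.030022423714399338, 0.029241692274808884), 42.71072006225586)
 sph [ 0.5713 -0.2475  0.0706]
toad 172 [ 0.4933 -0.2656] [ 0.4939 -0.268   0.0751] 0.0883 ((0.49384573101997375, -0.26779162883758545), (0.03372081369161606, 0.03448045626282692), 87.43572998046875)
house 187 [ 0.5146 -0.344 ] [ 0.5155 -0.3459  0.0758] 0.0909 ((0.5158063769340515, -0.34504130482673645), (0.03156499192118645, 0.033140506595373154), 74.74665832519531)
scene0 [[0.6394, 0.1142, 0.0224, 129.0, 0.0729], [0.6305
[... 267 characters left out ...]
 np.float64(0.03994052453574708))
board (((0.580979585647583, 0.029379531741142273), (0.2517772912979126, 0.22222165763378143), 84.828125), np.float64(0.01066590641400247))
ball 167 [ 0.5779 -0.2533] [ 0.5745 -0.2507  0.0753] 0.0874 ((0.5756379961967468, -0.2514408528804779), (0.02989829145371914, 0.0259550791233778), 57.20905303955078)
 sph [ 0.5729 -0.2488  0.0704]
toad 205 [ 0.5019 -0.274 ] [ 0.4987 -0.2715  0.0748] 0.0875 ((0.4987271726131439, -0.27142229676246643), (0.030519399791955948, 0.033060334622859955), 1.4329882860183716)
house 263 [ 0.5223 -0.3496] [ 0.5165 -0.3475  0.0751] 0.0903 ((0.5163655877113342, -0.34733375906944275), (0.03118417039513588, 0.03324093297123909), 74.84375)
```

Emit:
jog_arm --pt "0.035 -0.023 0 0 0 0 0.4" --pt "0.07 -0.046 0 0 0 0 0.4" --pt "0.105 -0.07 0 0 0 0 0.4" --pt "0.142 -0.092 0 0 0 0 0.4" --pt "0.142 -0.092 0 0 0 0 0.4" --grip_force 60

```text
clock: 0.52
position: [0.3102, -0.4539, 0.2502]
ee_rot: [0.986, 0.166, 0.001, -0.001]
ft_force: [1.2, 0.4, -0.3]
grip_width: 0.698
grasp_force: 0.0
```

Emit:
jog_arm --pt "0.035 -0.023 0 0 0 0 0.4" --pt "0.07 -0.046 0 0 0 0 0.4" --pt "0.105 -0.07 0 0 0 0 0.4" --pt "0.142 -0.092 0 0 0 0 0.4" --pt "0.142 -0.092 0 0 0 0 0.4"

```text
clock: 0.93
position: [0.4145, -0.3209, 0.2502]
ee_rot: [0.986, 0.166, 0.001, -0.001]
ft_force: [0.8, 1.4, -0.2]
grip_width: 0.701
grasp_force: 0.0
```

Emit:
jog_arm --pt "0.035 -0.023 0 0 0 0 0.4" --pt "0.07 -0.046 0 0 0 0 0.4" --pt "0.105 -0.07 0 0 0 0 0.4" --pt "0.142 -0.092 0 0 0 0 0.4" --pt "0.142 -0.092 0 0 0 0 0.4"

```text
clock: 1.35
position: [0.5188, -0.188, 0.2499]
ee_rot: [0.986, 0.166, 0.001, -0.002]
ft_force: [-0.2, 1.6, 0.1]
grip_width: 0.699
grasp_force: 0.0
```

Emit:
jog_arm --pt "0.035 -0.023 0 0 0 0 0.4" --pt "0.07 -0.046 0.02 0 0 0 0.4" --pt "0.105 -0.07 0.05 0 0 0 0.4" --pt "0.142 -0.092 0.07 0 0 0 0.4" --pt "0.142 -0.092 0.07 0 0 0 0.4"

```text
clock: 1.77
position: [0.6208, -0.0593, 0.1769]
ee_rot: [0.987, 0.163, -0.001, -0.001]
ft_force: [-0.4, 0.9, -0.1]
grip_width: 0.701
grasp_force: 0.0
```

```bash
cat >> h.py <<'E'
from scipy.spatial.transform import Rotation as Ro
T=dict(R=(.622,-.064),M=(.630,.0257),L=(.638,.1153),ball=(.5723,-.2483),toad=(.495,-.269),house=(.5157,-.3463))
def yaw(o=None):
    o=o or get_obs();x=Ro.from_quat(o["ee_rot"]).as_matrix()[:,0];return np.arctan2(x[1],x[0])
def to(xy,z,phi=None):
    "remaining shift in tool axes, and levelling/yaw turn"
    o=get_obs();A=Ro.from_quat(o["ee_rot"]);p=np.array(o["position"])
    phi=yaw(o) if phi is None else phi
    c,s=np.cos(phi),np.sin(phi);B=Ro.from_matrix(np.array([[c,s,0],[s,-c,0],[0,0,-1]]))
    print("pos",p.round(4),"yaw",yaw(o).round(3),"j",o["joint_pos"].round(2),"f",o["ft_force"].round(1),"tq",o["torque"].round(2),"w",round(o["grip_width"]*85,1),"gf",round(o["grasp_force"],1))
    print("shift",A.inv().apply(np.array([*xy,z])-p).round(4),"turn",(A.inv()*B).as_rotvec().round(4))
E
python3 - <<'E'
from h import *
from fit import *
c=optics.camera("wrist");cv2.imwrite("pics/w1.png",c["color"][:,:,::-1]);np.savez("pics/w1.npz",**c)
P=cloud(c);print(jigfit(P).round(4).tolist())
to(T["R"],.066)
E
```

```text
[[0.6376, 0.1143, 0.022, 2748.0, 0.0727], [0.6302, 0.0246, 0.0217, 1926.0, 0.0731], [0.6221, -0.0643, 0.0217, 1623.0, 0.0731]]
pos [ 0.6212 -0.0569  0.1756] yaw 0.33 j [ 0.4   0.43 -0.49  1.53  0.2   1.24 -1.36] f [-2.6  3.  -2.1] tq [ 0.15  0.18 -0.05] w 59.8 gf 0.0
shift [-0.0013  0.0075  0.1096] turn [-0.0051  0.0025 -0.    ]
```

View pics/w1.png

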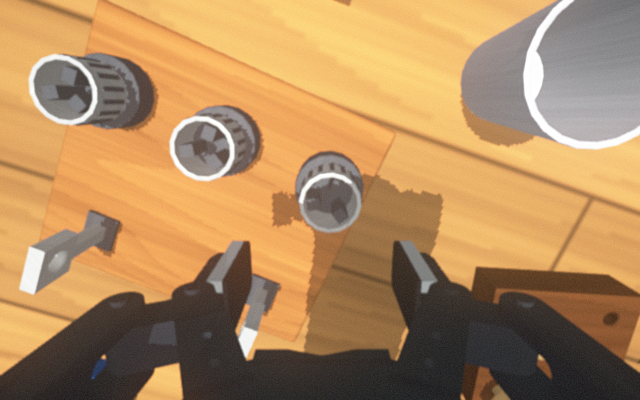

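The wrist view shows all three chuck rims at (65,90), (203,148) and (330,202). The wrist fit agrees with the other cameras to about 1 mm. I'll descend on the right chuck.

Emit:
jog_arm --pt "-0.001 0.0075 0.02 -0.005 0.0025 0 0.4" --pt "-0.001 0.0075 0.04 -0.005 0.0025 0 0.4" --pt "-0.001 0.0075 0.06 -0.005 0.0025 0 0.4" --pt "-0.001 0.0075 0.08 -0.005 0.0025 0 0.4" --pt "-0.001 0.0075 0.09 -0.005 0.0025 0 0.4"

```text
clock: 2.23
position: [0.6202, -0.0717, 0.0871]
ee_rot: [0.987, 0.161, -0.0, 0.002]
ft_force: [-0.8, -0.2, 0.1]
grip_width: 0.708
grasp_force: 0.0
```

Emit:
jog_arm --pt "0 0 0.01 0 0 0 0.4" --pt "0 0 0.02 0 0 0 0.4" --pt "0 0 0.02 0 0 0 0.4" --pt "0 0 0.02 0 0 0 0.4"

```text
clock: 2.57
position: [0.6218, -0.0711, 0.0701]
ee_rot: [0.987, 0.161, 0.002, 0.002]
ft_force: [-0.2, 0.1, 0.4]
grip_width: 0.699
grasp_force: 0.0
```

```bash
sed -i 's/M=(.630,.0257)/M=(.6302,.0252)/;s/L=(.638,.1153)/L=(.638,.1148)/' h.py; python3 -c "
from h import *
to(T['R'],.066)"
```

```text
pos [ 0.6218 -0.0711  0.0701] yaw 0.323 j [ 0.39  0.53 -0.46  1.63  0.27  1.04 -1.39] f [-0.2  0.1  0.4] tq [ 0.01  0.02 -0.08] w 59.4 gf 0.0
shift [ 0.0024 -0.0067  0.0041] turn [ 0.005  -0.0025 -0.    ]
```

Emit:
jog_arm --pt "0.0024 -0.0067 0.004 0.005 -0.0025 0 0.4" --pt "0.0024 -0.0067 0.004 0.005 -0.0025 0 0.4" --pt "0.0024 -0.0067 0.004 0.005 -0.0025 0 0.4" --pt "0.0024 -0.0067 0.004 0.005 -0.0025 0 0.4" --pt "0.0024 -0.0067 0.004 0.005 -0.0025 0 0.4"

```text
clock: 2.98
position: [0.6221, -0.0641, 0.0663]
ee_rot: [0.987, 0.161, 0.0, 0.0]
ft_force: [-0.2, -0.3, 0.6]
grip_width: 0.704
grasp_force: 0.0
```

Emit:
jog_arm --pt "0 0 0 0 0 0 -0.3" --pt "0 0 0 0 0 0 -0.3" --pt "0 0 0 0 0 0 -0.3" --pt "0 0 0 0 0 0 -0.3" --pt "0 0 0 0 0 0 -0.3"

```text
clock: 3.4
position: [0.6221, -0.0645, 0.0666]
ee_rot: [0.987, 0.16, 0.0, 0.0]
ft_force: [-2.2, -1.5, 5.3]
grip_width: 0.471
grasp_force: 60.3
```

```bash
python3 -c "
from h import *
to(T['R'],.066)"
```

```text
pos [ 0.6221 -0.0645  0.0666] yaw 0.322 j [ 0.39  0.54 -0.46  1.63  0.27  1.04 -1.4 ] f [-2.2 -1.5  5.3] tq [-0.3   0.41 -0.05] w 40.0 gf 60.3
shift [ 0.     -0.0005  0.0006] turn [ 0.0008 -0.0004 -0.    ]
```

Emit:
jog_arm --pt "0 0 0 0 0 -0.12 -0.3" --pt "0 0 0 0 0 -0.24 -0.3" --pt "0 0 0 0 0 -0.36 -0.3" --pt "0 0 0 0 0 -0.48 -0.3" --pt "0 0 0 0 0 -0.6 -0.3"

```text
clock: 3.82
position: [0.6221, -0.0645, 0.0666]
ee_rot: [0.894, 0.448, 0.0, 0.0]
ft_force: [-2.0, -1.8, 4.6]
grip_width: 0.47
grasp_force: 60.6
```

Emit:
jog_arm --pt "0 0 0 0 0 -0.12 -0.3" --pt "0 0 0 0 0 -0.24 -0.3" --pt "0 0 0 0 0 -0.36 -0.3" --pt "0 0 0 0 0 -0.48 -0.3" --pt "0 0 0 0 0 -0.6 -0.3"

```text
clock: 4.23
position: [0.6222, -0.0645, 0.0666]
ee_rot: [0.722, 0.692, 0.0, 0.0]
ft_force: [-2.3, -1.3, 5.4]
grip_width: 0.471
grasp_force: 60.6
```

```bash
python3 -c "
from h import *
to(T['R'],.066)"
```

```text
pos [ 0.6222 -0.0645  0.0666] yaw 1.528 j [ 0.55  0.59 -0.69  1.62  0.42  1.08 -0.3 ] f [-2.3 -1.3  5.4] tq [-0.25  0.29 -0.19] w 40.0 gf 60.6
shift [ 0.0004 -0.0002  0.0006] turn [0.0008 0.0006 0.    ]
```

Emit:
jog_arm --pt "0 0 0 0 0 -0.1 -0.3" --pt "0 0 0 0 0 -0.2 -0.3" --pt "0 0 0 0 0 -0.3 -0.3" --pt "0 0 0 0 0 -0.35 -0.3" --pt "0 0 0 0 0 -0.35 -0.3"

```text
clock: 4.65
position: [0.6202, -0.0583, 0.0665]
ee_rot: [0.59, 0.807, 0.001, -0.003]
ft_force: [-13.0, 15.6, 13.3]
grip_width: 0.469
grasp_force: 87.2
```

```bash
python3 - <<'E'
from h import *
to(T['R'],.066)
c=optics.camera("wrist");cv2.imwrite("pics/w2.png",c["color"][:,:,::-1])
E
```

```text
pos [ 0.6202 -0.0583  0.0665] yaw 1.88 j [ 0.6   0.62 -0.76  1.62  0.46  1.1   0.02] f [-13.   15.6  13.3] tq [ 3.13  2.89 -0.1 ] w 39.8 gf 87.2
shift [-0.006  -0.      0.0004] turn [-0.0016 -0.0071  0.    ]
```

View pics/w2.png

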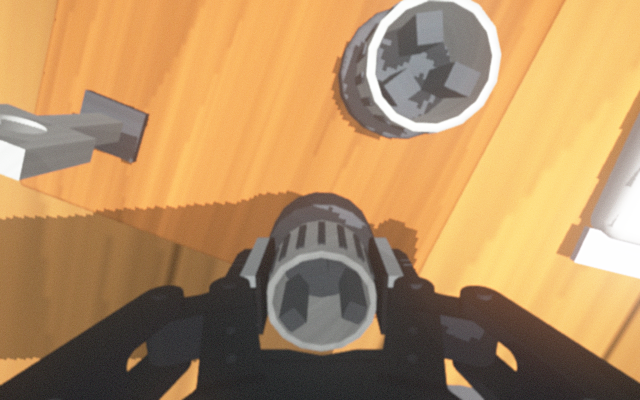

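The wrist picture shows the right chuck between the pads with its jaws at (295,295) and (350,290) spread wide, so it has reached the open stop. Releasing and turning back.

Emit:
jog_arm --pt "0 0 0 0 0 0 0.4" --pt "0 0 0 0 0 0 0.4" --pt "0 0 0 0 0 0 0.4" --pt "0 0 0 0 0 0 0.4"

```text
clock: 5.03
position: [0.622, -0.0647, 0.0659]
ee_rot: [0.593, 0.805, -0.0, 0.0]
ft_force: [0.1, 0.0, -0.5]
grip_width: 0.706
grasp_force: 0.0
```

Emit:
jog_arm --pt "0 0 -0.02 0 0 0 0.4" --pt "0 0 -0.05 0 0 0 0.4" --pt "0 0 -0.05 0 0 0.1 0.4" --pt "0 0 -0.05 0 0 0.2 0.4" --pt "0 0 -0.05 0 0 0.3 0.4"

```text
clock: 5.45
position: [0.6222, -0.0646, 0.1166]
ee_rot: [0.708, 0.706, 0.0, 0.001]
ft_force: [-0.9, 0.7, -0.4]
grip_width: 0.699
grasp_force: 0.0
```

Emit:
jog_arm --pt "0 0 0 0 0 0.12 0.4" --pt "0 0 0 0 0 0.24 0.4" --pt "0 0 0 0 0 0.36 0.4" --pt "0 0 0 0 0 0.48 0.4" --pt "0 0 0 0 0 0.6 0.4"

```text
clock: 5.87
position: [0.622, -0.0645, 0.116]
ee_rot: [0.886, 0.465, 0.0, 0.0]
ft_force: [0.6, -0.3, -0.3]
grip_width: 0.699
grasp_force: 0.0
```

Emit:
jog_arm --pt "0 0 0 0 0 0.12 0.4" --pt "0 0 0 0 0 0.24 0.4" --pt "0 0 0 0 0 0.36 0.4" --pt "0 0 0 0 0 0.48 0.4" --pt "0 0 0 0 0 0.6 0.4"

```text
clock: 6.28
position: [0.622, -0.0645, 0.116]
ee_rot: [0.983, 0.182, 0.0, 0.0]
ft_force: [0.1, 0.2, -0.5]
grip_width: 0.697
grasp_force: 0.0
```

```bash
python3 -c "
from h import *
to(T['M'],.066)"
```

```text
pos [ 0.622  -0.0645  0.116 ] yaw 0.366 j [ 0.42  0.49 -0.51  1.59  0.25  1.13 -1.35] f [ 0.1  0.2 -0.5] tq [ 0.02 -0.02  0.04] w 59.2 gf 0.0
shift [ 0.0398 -0.0808  0.05  ] turn [ 0.0004 -0.0001 -0.    ]
```

Emit:
jog_arm --pt "0.013 -0.027 0 0 0 0 0.4" --pt "0.027 -0.054 0 0 0 0 0.4" --pt "0.0398 -0.0808 0 0 0 0 0.4" --pt "0.0398 -0.0808 0 0 0 0 0.4" --pt "0.0398 -0.0808 0 0 0 0 0.4"

```text
clock: 6.7
position: [0.6296, 0.028, 0.1161]
ee_rot: [0.982, 0.187, 0.0, -0.0]
ft_force: [-0.5, -0.4, 0.3]
grip_width: 0.699
grasp_force: 0.0
```

Emit:
jog_arm --pt "0 0 0.015 0 0 0 0.4" --pt "0 0 0.03 0 0 0 0.4" --pt "0 0 0.05 0 0 0 0.4" --pt "0 0 0.05 0 0 0 0.4" --pt "0 0 0.05 0 0 0 0.4"

```text
clock: 7.12
position: [0.629, 0.0243, 0.0653]
ee_rot: [0.983, 0.185, -0.001, 0.0]
ft_force: [0.6, -0.5, 0.1]
grip_width: 0.697
grasp_force: 0.0
```

Emit:
jog_arm --pt "0 0 0 0 0 0 -0.3" --pt "0 0 0 0 0 0 -0.3" --pt "0 0 0 0 0 0 -0.3" --pt "0 0 0 0 0 0 -0.3" --pt "0 0 0 0 0 0 -0.3"

```text
clock: 7.53
position: [0.6303, 0.0254, 0.0677]
ee_rot: [0.983, 0.185, 0.001, 0.0]
ft_force: [-2.4, -1.3, 6.5]
grip_width: 0.475
grasp_force: 60.5
```

Emit:
jog_arm --pt "0 0 0 0 0 -0.12 -0.3" --pt "0 0 0 0 0 -0.24 -0.3" --pt "0 0 0 0 0 -0.36 -0.3" --pt "0 0 0 0 0 -0.48 -0.3" --pt "0 0 0 0 0 -0.6 -0.3"

```text
clock: 7.95
position: [0.6302, 0.0255, 0.0677]
ee_rot: [0.883, 0.47, 0.001, 0.001]
ft_force: [-3.1, -1.5, 6.8]
grip_width: 0.479
grasp_force: 60.5
```

Emit:
jog_arm --pt "0 0 0 0 0 -0.12 -0.3" --pt "0 0 0 0 0 -0.24 -0.3" --pt "0 0 0 0 0 -0.36 -0.3" --pt "0 0 0 0 0 -0.48 -0.3" --pt "0 0 0 0 0 -0.6 -0.3"

```text
clock: 8.37
position: [0.63, 0.0255, 0.0677]
ee_rot: [0.705, 0.71, 0.0, 0.001]
ft_force: [-4.7, 0.1, 7.8]
grip_width: 0.477
grasp_force: 60.7
```

Emit:
jog_arm --pt "0 0 0 0 0 -0.06 -0.3" --pt "0 0 0 0 0 -0.1 -0.3" --pt "0 0 0 0 0 -0.1 -0.3"

```text
clock: 8.62
position: [0.63, 0.0256, 0.0677]
ee_rot: [0.669, 0.743, 0.0, 0.001]
ft_force: [-4.5, -0.8, 9.3]
grip_width: 0.475
grasp_force: 60.7
```

```bash
python3 -c "
from h import *
to(T['M'],.066)"
```

```text
pos [0.63   0.0256 0.0677] yaw 1.675 j [ 0.46  0.63 -0.76  1.6   0.47  1.11 -0.33] f [-4.5 -0.8  9.3] tq [-0.24  1.08  0.15] w 40.4 gf 60.7
shift [-0.0004  0.0002  0.0017] turn [0.0011 0.0006 0.    ]
```

Keep turning until the stop, in small steps.

Emit:
jog_arm --pt "0 0 0 0 0 -0.1 -0.3" --pt "0 0 0 0 0 -0.2 -0.3" --pt "0 0 0 0 0 -0.2 -0.3"

```text
clock: 8.87
position: [0.6294, 0.0272, 0.0676]
ee_rot: [0.59, 0.807, 0.001, -0.0]
ft_force: [-7.2, 3.6, 9.8]
grip_width: 0.477
grasp_force: 59.6
```

Emit:
jog_arm --pt "0 0 0 0 0 -0.1 -0.3" --pt "0 0 0 0 0 -0.2 -0.3" --pt "0 0 0 0 0 -0.2 -0.3"

```text
clock: 9.12
position: [0.629, 0.0272, 0.0675]
ee_rot: [0.507, 0.862, 0.0, -0.001]
ft_force: [-9.5, 2.8, 11.5]
grip_width: 0.467
grasp_force: 60.0
```

```bash
python3 -c "
from h import *
to(T['M'],.066)"
```

```text
pos [0.629  0.0272 0.0675] yaw 2.079 j [ 0.5   0.66 -0.84  1.6   0.53  1.13  0.04] f [-9.5  2.8 11.5] tq [ 0.66  1.96 -0.  ] w 39.7 gf 60.0
shift [-0.0024  0.0001  0.0015] turn [-0.0001 -0.0014  0.    ]
```

Emit:
jog_arm --pt "0 0 0 0 0 0 0.4" --pt "0 0 0 0 0 0 0.4" --pt "0 0 0 0 0 0 0.4" --pt "0 0 0 0 0 0 0.4"

```text
clock: 9.45
position: [0.6298, 0.0254, 0.0662]
ee_rot: [0.51, 0.86, 0.0, 0.0]
ft_force: [-0.5, -0.5, 0.4]
grip_width: 0.7
grasp_force: 0.0
```

Emit:
jog_arm --pt "0 0 -0.02 0 0 0 0.4" --pt "0 0 -0.05 0 0 0 0.4" --pt "0 0 -0.05 0 0 0.1 0.4" --pt "0 0 -0.05 0 0 0.2 0.4" --pt "0 0 -0.05 0 0 0.3 0.4"

```text
clock: 9.87
position: [0.63, 0.0255, 0.1166]
ee_rot: [0.634, 0.773, 0.0, 0.001]
ft_force: [-0.4, 0.2, 0.5]
grip_width: 0.701
grasp_force: 0.0
```

Emit:
jog_arm --pt "0 0 0 0 0 0.12 0.4" --pt "0 0 0 0 0 0.24 0.4" --pt "0 0 0 0 0 0.36 0.4" --pt "0 0 0 0 0 0.48 0.4" --pt "0 0 0 0 0 0.6 0.4"

```text
clock: 10.28
position: [0.6297, 0.0256, 0.1161]
ee_rot: [0.835, 0.551, 0.0, 0.0]
ft_force: [-0.0, 0.2, 0.0]
grip_width: 0.702
grasp_force: 0.0
```

Emit:
jog_arm --pt "0 0 0 0 0 0.12 0.4" --pt "0 0 0 0 0 0.24 0.4" --pt "0 0 0 0 0 0.36 0.4" --pt "0 0 0 0 0 0.48 0.4" --pt "0 0 0 0 0 0.6 0.4"

```text
clock: 10.7
position: [0.6297, 0.0257, 0.1161]
ee_rot: [0.96, 0.28, 0.0, 0.0]
ft_force: [-0.3, -0.3, 0.1]
grip_width: 0.701
grasp_force: 0.0
```

```bash
python3 -c "
from h import *
to(T['L'],.066)"
```

```text
pos [0.6297 0.0257 0.1161] yaw 0.567 j [ 0.33  0.51 -0.59  1.57  0.3   1.15 -1.33] f [-0.3 -0.3  0.1] tq [-0.01  0.03 -0.02] w 59.6 gf 0.0
shift [ 0.0548 -0.0707  0.0501] turn [ 0.0004 -0.0003 -0.    ]
```

Emit:
jog_arm --pt "0.018 -0.024 0 0 0 0 0.4" --pt "0.036 -0.047 0 0 0 0 0.4" --pt "0.0548 -0.0707 0 0 0 0 0.4" --pt "0.0548 -0.0707 0 0 0 0 0.4" --pt "0.0548 -0.0707 0 0 0 0 0.4"

```text
clock: 11.12
position: [0.637, 0.1176, 0.1161]
ee_rot: [0.959, 0.284, 0.0, -0.0]
ft_force: [0.8, -0.9, -0.3]
grip_width: 0.698
grasp_force: 0.0
```

Emit:
jog_arm --pt "0 0 0.015 0 0 0 0.4" --pt "0 0 0.03 0 0 0 0.4" --pt "0 0 0.05 0 0 0 0.4" --pt "0 0 0.05 0 0 0 0.4" --pt "0 0 0.05 0 0 0 0.4"

```text
clock: 11.53
position: [0.6365, 0.1136, 0.0646]
ee_rot: [0.959, 0.282, -0.001, 0.0]
ft_force: [-0.1, -0.5, 1.1]
grip_width: 0.7
grasp_force: 0.0
```

Emit:
jog_arm --pt "0 0 0 0 0 0 -0.3" --pt "0 0 0 0 0 0 -0.3" --pt "0 0 0 0 0 0 -0.3" --pt "0 0 0 0 0 0 -0.3" --pt "0 0 0 0 0 0 -0.3"

```text
clock: 11.95
position: [0.6377, 0.1149, 0.0674]
ee_rot: [0.959, 0.282, 0.001, 0.0]
ft_force: [-3.2, -1.2, 6.7]
grip_width: 0.476
grasp_force: 60.7
```

Emit:
jog_arm --pt "0 0 0 0 0 -0.12 -0.3" --pt "0 0 0 0 0 -0.24 -0.3" --pt "0 0 0 0 0 -0.36 -0.3" --pt "0 0 0 0 0 -0.48 -0.3" --pt "0 0 0 0 0 -0.6 -0.3"

```text
clock: 12.37
position: [0.6378, 0.1148, 0.0674]
ee_rot: [0.831, 0.556, 0.001, 0.0]
ft_force: [-2.9, -1.1, 6.3]
grip_width: 0.479
grasp_force: 60.6
```

Emit:
jog_arm --pt "0 0 0 0 0 -0.12 -0.3" --pt "0 0 0 0 0 -0.24 -0.3" --pt "0 0 0 0 0 -0.36 -0.3" --pt "0 0 0 0 0 -0.48 -0.3" --pt "0 0 0 0 0 -0.6 -0.3"

```text
clock: 12.78
position: [0.6378, 0.1148, 0.0674]
ee_rot: [0.63, 0.776, 0.0, 0.001]
ft_force: [-2.3, -0.4, 5.9]
grip_width: 0.476
grasp_force: 60.6
```

Emit:
jog_arm --pt "0 0 0 0 0 -0.1 -0.3" --pt "0 0 0 0 0 -0.2 -0.3" --pt "0 0 0 0 0 -0.2 -0.3"

```text
clock: 13.03
position: [0.6379, 0.1148, 0.0674]
ee_rot: [0.549, 0.836, 0.0, 0.001]
ft_force: [-3.0, -1.1, 7.9]
grip_width: 0.479
grasp_force: 60.9
```

Emit:
jog_arm --pt "0 0 0 0 0 -0.1 -0.3" --pt "0 0 0 0 0 -0.2 -0.3" --pt "0 0 0 0 0 -0.2 -0.3"

```text
clock: 13.28
position: [0.6379, 0.1148, 0.0674]
ee_rot: [0.463, 0.886, 0.0, 0.001]
ft_force: [-2.9, -1.8, 7.5]
grip_width: 0.475
grasp_force: 61.0
```

```bash
python3 -c "
from h import *
to(T['L'],.066)"
```

```text
pos [0.6379 0.1148 0.0674] yaw 2.179 j [ 0.38  0.71 -0.89  1.55  0.59  1.16 -0.02] f [-2.9 -1.8  7.5] tq [-0.29  0.69  0.17] w 40.3 gf 61.0
shift [-0.0001  0.0001  0.0014] turn [0.0012 0.001  0.    ]
```

Emit:
jog_arm --pt "0 0 0 0 0 -0.1 -0.3" --pt "0 0 0 0 0 -0.2 -0.3" --pt "0 0 0 0 0 -0.3 -0.3" --pt "0 0 0 0 0 -0.3 -0.3"

```text
clock: 13.62
position: [0.6384, 0.1145, 0.0674]
ee_rot: [0.326, 0.945, 0.0, 0.001]
ft_force: [-1.2, -2.9, 6.4]
grip_width: 0.475
grasp_force: 60.6
```

Emit:
jog_arm --pt "0 0 0 0 0 0 0.4" --pt "0 0 0 0 0 0 0.4" --pt "0 0 0 0 0 0 0.4" --pt "0 0 0 0 0 0 0.4"

```text
clock: 13.95
position: [0.6373, 0.1149, 0.0661]
ee_rot: [0.328, 0.945, -0.0, 0.0]
ft_force: [-0.4, -0.5, -1.2]
grip_width: 0.699
grasp_force: 0.0
```

Emit:
jog_arm --pt "0 0 -0.03 0 0 0 0.4" --pt "0 0 -0.06 0 0 0 0.4" --pt "0 0 -0.09 0 0 0.1 0.4" --pt "0 0 -0.12 0 0 0.2 0.4" --pt "0 0 -0.12 0 0 0.3 0.4"

```text
clock: 14.37
position: [0.6393, 0.1164, 0.1925]
ee_rot: [0.468, 0.884, 0.003, 0.003]
ft_force: [0.8, 0.4, -0.1]
grip_width: 0.705
grasp_force: 0.0
```

Emit:
jog_arm --pt "0 0 0 0 0 0.12 0.4" --pt "0 0 0 0 0 0.24 0.4" --pt "0 0 0 0 0 0.36 0.4" --pt "0 0 0 0 0 0.48 0.4" --pt "0 0 0 0 0 0.6 0.4"

```text
clock: 14.78
position: [0.6372, 0.115, 0.186]
ee_rot: [0.708, 0.706, 0.0, 0.0]
ft_force: [0.3, -0.3, 0.4]
grip_width: 0.703
grasp_force: 0.0
```

Emit:
jog_arm --pt "0 0 0 0 0 0.1 0.4" --pt "0 0 0 0 0 0.2 0.4" --pt "0 0 0 0 0 0.3 0.4" --pt "0 0 0 0 0 0.3 0.4"

```text
clock: 15.12
position: [0.6372, 0.1151, 0.1861]
ee_rot: [0.806, 0.592, 0.0, 0.0]
ft_force: [-0.2, -0.7, 0.7]
grip_width: 0.7
grasp_force: 0.0
```

```bash
python3 - <<'E'
from h import *
to(T['ball'],.13)
c=optics.camera("wrist");cv2.imwrite("pics/w3.png",c["color"][:,:,::-1])
c=optics.camera("top");np.savez("pics/top1.npz",**c)
E
```

```text
pos [0.6372 0.1151 0.1861] yaw 1.268 j [ 0.31  0.54 -0.79  1.45  0.39  1.32 -0.8 ] f [-0.2 -0.7  0.7] tq [-0.04 -0.    0.02] w 59.5 gf 0.0
shift [-0.3662  0.0463  0.0562] turn [0.0003 0.0002 0.    ]
```

View pics/w3.png

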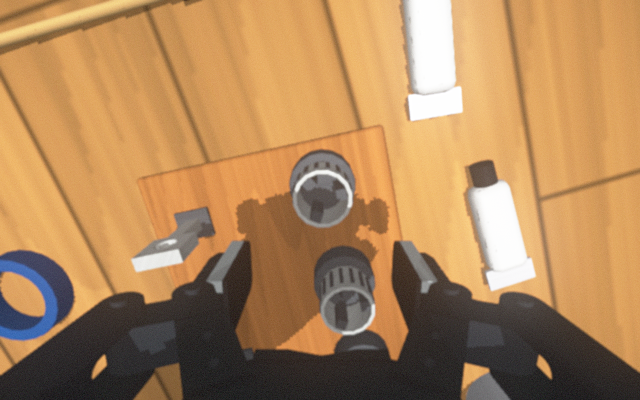

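The left chuck (322,197) and middle chuck (348,305) both show open bores with their jaws drawn back. Now to the ball.

Emit:
jog_arm --pt "-0.036 0.005 0 0 0 0 0.4" --pt "-0.073 0.009 0 0 0 0 0.4" --pt "-0.11 0.014 0 0 0 0 0.4" --pt "-0.146 0.018 0 0 0 0 0.4" --pt "-0.183 0.023 0 0 0 0 0.4"

```text
clock: 15.63
position: [0.6049, -0.0683, 0.186]
ee_rot: [0.803, 0.596, 0.0, 0.0]
ft_force: [0.7, 0.0, 0.8]
grip_width: 0.7
grasp_force: 0.0
```

Emit:
jog_arm --pt "-0.036 0.005 0 0 0 0 0.4" --pt "-0.073 0.009 0.01 0 0 0 0.4" --pt "-0.11 0.014 0.02 0 0 0 0.4" --pt "-0.146 0.018 0.03 0 0 0 0.4" --pt "-0.183 0.023 0.05 0 0 0 0.4"

```text
clock: 16.05
position: [0.5742, -0.2499, 0.1377]
ee_rot: [0.803, 0.596, 0.001, 0.001]
ft_force: [1.1, -1.0, 0.5]
grip_width: 0.702
grasp_force: 0.0
```

Emit:
jog_arm --pt "0 0 0 0 0 0 0.4" --pt "0 0 0 0 0 0 0.4" --pt "0 0 0 0 0 0 0.4"

```text
clock: 16.3
position: [0.574, -0.2472, 0.1363]
ee_rot: [0.804, 0.595, 0.0, -0.0]
ft_force: [0.7, 0.3, 0.7]
grip_width: 0.7
grasp_force: 0.0
```

```bash
python3 - <<'E'
from h import *
c=optics.camera("wrist");P=cloud(c)
for n,r in(("ball",.016),("toad",.02),("house",.02)):
    c0=T[n];m=(np.hypot(P[...,0]-c0[0],P[...,1]-c0[1])<.03)&(P[...,2]>.062)&(P[...,2]<.1);X=P[m]
    if len(X)>50:
        print(n,len(X),((X.max(0)+X.min(0))/2).round(4),cv2.minAreaRect(X[:,:2].astype(np.float32)))
        if n=="ball":
            from scipy.optimize import least_squares
            print(least_squares(lambda p:np.linalg.norm(X-p,axis=1)-.016,[*c0,.07],loss="soft_l1",f_scale=.002).x.round(4))
cv2.imwrite("pics/w4.png",c["color"][:,:,::-1])
to(T["ball"],.072)
E
```

```text
ball 2438 [ 0.5719 -0.2482  0.0761] ((0.5719343423843384, -0.2478702813386917), (0.029679665341973305, 0.031040998175740242), 65.99942016601562)
[ 0.5716 -0.2492  0.0696]
toad 358 [ 0.4898 -0.2562  0.0714] ((0.48950478434562683, -0.25543129444122314), (0.021477442234754562, 0.005446244031190872), 14.973434448242188)
pos [ 0.5745 -0.2464  0.1368] yaw 1.276 j [ 0.86  0.51 -0.7   1.57  0.34  1.19 -0.2 ] f [ 0.9  1.5 -0.4] tq [ 0.06 -0.02 -0.03] w 59.7 gf 0.0
shift [-0.0026 -0.0016  0.0648] turn [ 0.0007 -0.0009 -0.    ]
```

View pics/w4.png

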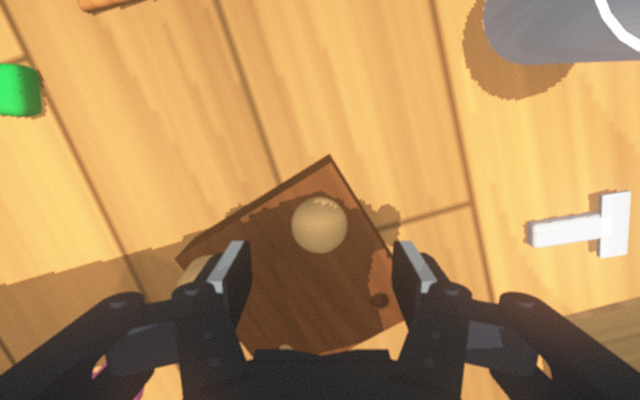

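The ball is at (320,223), between the finger lines, and the measured position matches. Descend, grip and lift.

Emit:
jog_arm --pt "-0.0026 -0.0016 0.015 0 0 0 0.4" --pt "-0.0026 -0.0016 0.03 0 0 0 0.4" --pt "-0.0026 -0.0016 0.045 0 0 0 0.4" --pt "-0.0026 -0.0016 0.06 0 0 0 0.4" --pt "-0.0026 -0.0016 0.065 0 0 0 0.4" --grip_force 35

```text
clock: 16.77
position: [0.5709, -0.2486, 0.0689]
ee_rot: [0.804, 0.595, -0.001, -0.001]
ft_force: [-0.2, 0.9, -0.8]
grip_width: 0.697
grasp_force: 0.0
```

Emit:
jog_arm --pt "0 0 0 0 0 0 0.4" --pt "0 0 0 0 0 0 0.4" --pt "0 0 0 0 0 0 -0.6" --pt "0 0 0 0 0 0 -0.6" --pt "0 0 0 0 0 0 -0.6"

```text
clock: 17.18
position: [0.5722, -0.2501, 0.0723]
ee_rot: [0.804, 0.594, 0.0, 0.001]
ft_force: [-0.7, 0.6, 2.2]
grip_width: 0.349
grasp_force: 34.3
```

Emit:
jog_arm --pt "0 0 0 0 0 0 -0.6" --pt "0 0 0 0 0 0 -0.6" --pt "0 0 0 0 0 0 -0.6" --pt "0 0 0 0 0 0 -0.6"

```text
clock: 17.52
position: [0.5722, -0.2501, 0.0723]
ee_rot: [0.804, 0.594, 0.0, 0.001]
ft_force: [0.1, -0.2, 6.3]
grip_width: 0.347
grasp_force: 34.5
```

```bash
python3 -c "
from h import *
to(T['ball'],.072)"
```

```text
pos [ 0.5722 -0.2501  0.0723] yaw 1.273 j [ 0.85  0.58 -0.67  1.62  0.39  1.08 -0.23] f [ 0.1 -0.2  6.3] tq [0.03 0.16 0.05] w 29.5 gf 34.5
shift [ 0.0018 -0.0004  0.0003] turn [0.0017 0.0003 0.    ]
```

Emit:
jog_arm --pt "0 0 -0.015 0 0 0 -0.6" --pt "0 0 -0.035 0 0 0 -0.6" --pt "0 0 -0.06 0 0 0 -0.6" --pt "0 0 -0.09 0 0 0 -0.6" --pt "0 0 -0.115 0 0 0 -0.6"

```text
clock: 17.93
position: [0.5716, -0.2497, 0.1891]
ee_rot: [0.804, 0.594, 0.0, 0.0]
ft_force: [0.2, -0.0, 0.3]
grip_width: 0.348
grasp_force: 35.2
```

Emit:
jog_arm --pt "0 0 0 0 0 0 -0.6" --pt "0 0 0 0 0 0 -0.6" --pt "0 0 0 0 0 0 -0.6"

```text
clock: 18.18
position: [0.5712, -0.2499, 0.1862]
ee_rot: [0.804, 0.594, -0.0, -0.0]
ft_force: [-0.3, -0.1, -0.3]
grip_width: 0.352
grasp_force: 35.2
```

```bash
python3 -c "
from h import *
to((.622,-.0655),.12)"
```

```text
pos [ 0.5712 -0.2499  0.1862] yaw 1.273 j [ 0.88  0.46 -0.71  1.52  0.31  1.28 -0.17] f [-0.3 -0.1 -0.3] tq [-0.04  0.04 -0.01] w 29.9 gf 35.2
shift [ 0.1912 -0.0055  0.0662] turn [-0.0005  0.0003 -0.    ]
```

Emit:
jog_arm --pt "0.038 -0.001 0 0 0 0 -0.6" --pt "0.076 -0.002 0 0 0 0 -0.6" --pt "0.114 -0.003 0 0 0 0 -0.6" --pt "0.152 -0.004 0 0 0 0 -0.6" --pt "0.191 -0.0055 0 0 0 0 -0.6"

```text
clock: 18.6
position: [0.6218, -0.0644, 0.185]
ee_rot: [0.804, 0.594, -0.001, -0.001]
ft_force: [1.1, -0.8, -1.1]
grip_width: 0.347
grasp_force: 35.2
```

Emit:
jog_arm --pt "0 0 0 0 0 0 -0.6" --pt "0 0 0 0 0 0 -0.6" --pt "0 0 0.01 0 0 0 -0.6" --pt "0 0 0.02 0 0 0 -0.6" --pt "0 0 0.02 0 0 0 -0.6"

```text
clock: 19.02
position: [0.6207, -0.0677, 0.1628]
ee_rot: [0.805, 0.593, -0.002, -0.001]
ft_force: [-0.7, 0.3, 0.0]
grip_width: 0.354
grasp_force: 35.2
```

```bash
python3 - <<'E'
from h import *
c=optics.camera("wrist");cv2.imwrite("pics/w5.png",c["color"][:,:,::-1])
P=cloud(c);o=get_obs();p=o["position"]
m=(np.linalg.norm(P-p,axis=-1)<.022)&(c["color"][...,0].astype(int)-c["color"][...,2]>40);X=P[m];print(len(X),p)
if len(X)>50:
    from scipy.optimize import least_squares
    print(least_squares(lambda q:np.linalg.norm(X-q,axis=1)-.016,p,loss="soft_l1",f_scale=.002).x.round(4))
s=optics.camera("scene");u=proj(s,p).astype(int);cv2.imwrite("pics/s5.png",np.hstack([crop(s,u[0]-40,u[1]-40,u[0]+40,u[1]+60,5),np.zeros((500,10,3),np.uint8)]))
to((.622,-.0655),.098)
E
```

```text
5324 [ 0.62111293 -0.06746521  0.16405092]
[ 0.6205 -0.0671  0.1601]
pos [ 0.6217 -0.0671  0.1651] yaw 1.271 j [ 0.6   0.5  -0.76  1.53  0.35  1.25 -0.51] f [ 0.8 -0.2  0.6] tq [ 0.02  0.05 -0.01] w 30.0 gf 35.2
shift [ 0.0017 -0.      0.0671] turn [-0.0019  0.0007 -0.    ]
```

View pics/s5.png

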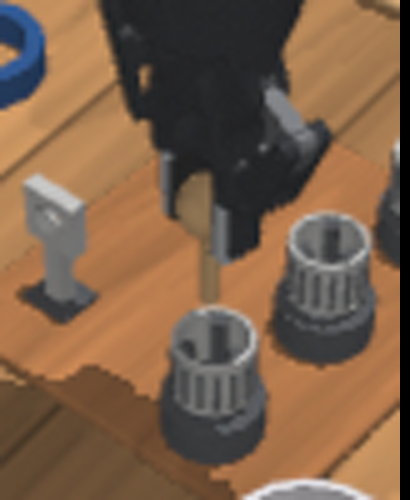

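The scene crop shows the ball held upright, its stem at (208,275) just above the right chuck's open bore at (213,335). Descending.

Emit:
jog_arm --pt "0.0033 0 0 0 0 0 -0.6" --pt "0.0033 0 0.015 0 0 0 -0.6" --pt "0.0033 0 0.03 0 0 0 -0.6" --pt "0.0033 0 0.04 0 0 0 -0.6" --pt "0.0033 0 0.05 0 0 0 -0.6"

```text
clock: 19.53
position: [0.6234, -0.0626, 0.1158]
ee_rot: [0.804, 0.594, 0.0, 0.0]
ft_force: [-0.2, -0.6, 0.5]
grip_width: 0.351
grasp_force: 35.2
```

Emit:
jog_arm --pt "0 0 0.005 0 0 0 -0.6" --pt "0 0 0.01 0 0 0 -0.6" --pt "0 0 0.013 0 0 0 -0.6" --pt "0 0 0.013 0 0 0 -0.6"

```text
clock: 19.87
position: [0.6233, -0.0625, 0.103]
ee_rot: [0.804, 0.594, -0.0, -0.0]
ft_force: [-1.0, -0.4, -0.1]
grip_width: 0.351
grasp_force: 35.2
```

```bash
python3 -c "
from h import *
to(T['R'],.097)"
```

```text
pos [ 0.6233 -0.0625  0.103 ] yaw 1.273 j [ 0.58  0.56 -0.73  1.59  0.4   1.15 -0.54] f [-1.  -0.4 -0.1] tq [-0.04  0.02 -0.  ] w 29.8 gf 35.2
shift [-0.0018 -0.0008  0.006 ] turn [-0.0003  0.0001 -0.    ]
```

Emit:
jog_arm --pt "-0.0018 -0.0008 0.002 0 0 0 -0.6" --pt "-0.0018 -0.0008 0.004 0 0 0 -0.6" --pt "-0.0018 -0.0008 0.005 0 0 0 -0.6" --pt "-0.0018 -0.0008 0.005 0 0 0 -0.6"

```text
clock: 20.2
position: [0.622, -0.0641, 0.0982]
ee_rot: [0.804, 0.594, -0.0, 0.0]
ft_force: [-0.1, -0.7, -0.4]
grip_width: 0.351
grasp_force: 35.2
```

Emit:
jog_arm --pt "0 0 0.001 0 0 0 -0.6" --pt "0 0 0.0015 0 0 0 -0.6" --pt "0 0 0.002 0 0 0 -0.6" --pt "0 0 0.002 0 0 0 -0.6"

```text
clock: 20.53
position: [0.6226, -0.0637, 0.0973]
ee_rot: [0.804, 0.594, 0.0, 0.0]
ft_force: [-1.6, 0.8, 6.1]
grip_width: 0.349
grasp_force: 35.8
```

Emit:
jog_arm --pt "0 0 0 0 0 0 0.4" --pt "0 0 0 0 0 0 0.4" --pt "0 0 0 0 0 0 0.4" --pt "0 0 0 0 0 0 0.4" --pt "0 0 0 0 0 0 0.4" --grip_force 80

```text
clock: 20.95
position: [0.622, -0.0641, 0.0962]
ee_rot: [0.804, 0.594, -0.0, -0.0]
ft_force: [-1.1, -0.4, 0.6]
grip_width: 0.702
grasp_force: 0.0
```

Emit:
jog_arm --pt "0 0 -0.005 0 0 -0.12 0.4" --pt "0 0 -0.005 0 0 -0.24 0.4" --pt "0 0 -0.005 0 0 -0.36 0.4" --pt "0 0 -0.005 0 0 -0.48 0.4" --pt "0 0 -0.005 0 0 -0.6 0.4"

```text
clock: 21.37
position: [0.6221, -0.0641, 0.1013]
ee_rot: [0.59, 0.807, -0.0, 0.0]
ft_force: [0.3, -0.3, 0.1]
grip_width: 0.701
grasp_force: 0.0
```

Emit:
jog_arm --pt "0 0 0 0 0 -0.1 0.4" --pt "0 0 0 0 0 -0.2 0.4" --pt "0 0 0 0 0 -0.2 0.4" --pt "0 0 0 0 0 -0.2 0.4"

```text
clock: 21.7
position: [0.622, -0.0641, 0.1012]
ee_rot: [0.511, 0.86, 0.0, -0.0]
ft_force: [-0.3, -0.4, -0.3]
grip_width: 0.695
grasp_force: 0.0
```

```bash
python3 - <<'E'
from h import *
to(T['R'],.066)
c=optics.camera("wrist");cv2.imwrite("pics/w6.png",c["color"][:,:,::-1])
E
```

```text
pos [ 0.622  -0.0641  0.1012] yaw 2.07 j [ 0.68  0.62 -0.88  1.59  0.51  1.18  0.19] f [-0.3 -0.4 -0.3] tq [-0.02  0.01  0.02] w 59.1 gf 0.0
shift [0.0001 0.     0.0352] turn [ 0.     -0.0003 -0.    ]
```

View pics/w6.png

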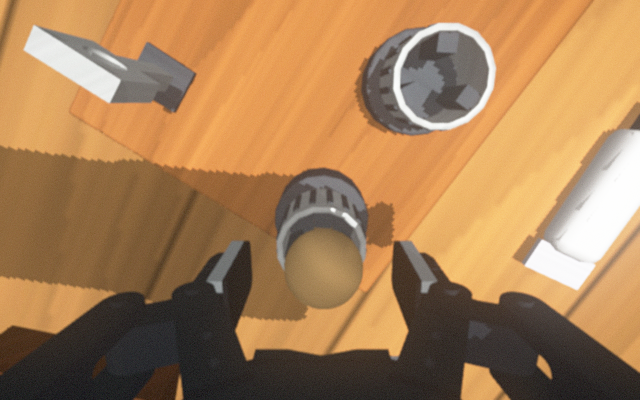

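The ball stands in the right chuck at (323,267). Down onto the sleeve, then turn clockwise.

Emit:
jog_arm --pt "0 0 0.01 0 0 0 0.4" --pt "0 0 0.02 0 0 0 0.4" --pt "0 0 0.035 0 0 0 0.4" --pt "0 0 0.035 0 0 0 0.4" --pt "0 0 0.035 0 0 0 0.4"

```text
clock: 22.17
position: [0.6211, -0.064, 0.0647]
ee_rot: [0.509, 0.861, -0.001, -0.001]
ft_force: [-0.4, -0.5, -0.6]
grip_width: 0.698
grasp_force: 0.0
```

Emit:
jog_arm --pt "0 0 0 0 0 0 -0.3" --pt "0 0 0 0 0 0 -0.3" --pt "0 0 0 0 0 0 -0.3" --pt "0 0 0 0 0 0 -0.3" --pt "0 0 0 0 0 0 -0.3"

```text
clock: 22.58
position: [0.622, -0.0641, 0.0671]
ee_rot: [0.509, 0.861, -0.0, 0.0]
ft_force: [-4.4, -0.7, 6.6]
grip_width: 0.464
grasp_force: 81.1
```

Emit:
jog_arm --pt "0 0 0 0 0 0.12 -0.3" --pt "0 0 0 0 0 0.24 -0.3" --pt "0 0 0 0 0 0.36 -0.3" --pt "0 0 0 0 0 0.48 -0.3" --pt "0 0 0 0 0 0.6 -0.3"

```text
clock: 23.0
position: [0.6222, -0.064, 0.0671]
ee_rot: [0.743, 0.669, 0.0, 0.0]
ft_force: [-3.3, -0.0, 3.7]
grip_width: 0.459
grasp_force: 80.9
```

Emit:
jog_arm --pt "0 0 0 0 0 0.12 -0.3" --pt "0 0 0 0 0 0.24 -0.3" --pt "0 0 0 0 0 0.36 -0.3" --pt "0 0 0 0 0 0.48 -0.3" --pt "0 0 0 0 0 0.6 -0.3"

```text
clock: 23.42
position: [0.6224, -0.0641, 0.0671]
ee_rot: [0.908, 0.42, 0.0, 0.0]
ft_force: [-1.6, -0.3, 2.8]
grip_width: 0.463
grasp_force: 80.8
```

Emit:
jog_arm --pt "0 0 0 0 0 0.12 -0.3" --pt "0 0 0 0 0 0.24 -0.3" --pt "0 0 0 0 0 0.36 -0.3" --pt "0 0 0 0 0 0.48 -0.3" --pt "0 0 0 0 0 0.6 -0.3"

```text
clock: 23.83
position: [0.6225, -0.0643, 0.0671]
ee_rot: [0.991, 0.133, 0.001, 0.0]
ft_force: [-0.2, -1.7, 3.0]
grip_width: 0.464
grasp_force: 80.8
```

```bash
python3 -c "
from h import *
to(T['R'],.066)"
```

```text
pos [ 0.6225 -0.0643  0.0671] yaw 0.267 j [ 0.42  0.55 -0.51  1.63  0.3   1.05 -1.48] f [-0.2 -1.7  3. ] tq [-0.25  0.26  0.2 ] w 39.4 gf 80.8
shift [-0.0004 -0.0004  0.001 ] turn [ 0.0009 -0.0011 -0.    ]
```

Emit:
jog_arm --pt "0 0 0 0 0 0.1 -0.3" --pt "0 0 0 0 0 0.2 -0.3" --pt "0 0 0 0 0 0.3 -0.3" --pt "0 0 0 0 0 0.3 -0.3" --grip_force 100

```text
clock: 24.17
position: [0.6225, -0.0645, 0.0671]
ee_rot: [1.0, -0.016, 0.001, 0.0]
ft_force: [-1.6, -1.7, 4.2]
grip_width: 0.455
grasp_force: 100.4
```

Emit:
jog_arm --pt "0 0 0 0 0 0.1 -0.3" --pt "0 0 0 0 0 0.2 -0.3" --pt "0 0 0 0 0 0.25 -0.3" --pt "0 0 0 0 0 0.25 -0.3"

```text
clock: 24.5
position: [0.6232, -0.0647, 0.0672]
ee_rot: [0.991, -0.137, 0.002, 0.001]
ft_force: [2.9, -4.6, 1.5]
grip_width: 0.458
grasp_force: 103.6
```

```bash
python3 -c "
from h import *
to(T['R'],.066)"
```

```text
pos [ 0.6232 -0.0647  0.0672] yaw -0.275 j [ 0.35  0.53 -0.41  1.63  0.24  1.03 -1.98] f [ 2.9 -4.6  1.5] tq [-0.83 -0.6   1.19] w 38.9 gf 103.6
shift [-0.0014 -0.0004  0.0012] turn [ 0.001  -0.0034 -0.    ]
```

Torque is now 1.2 N·m after about 2.35 rad of turning, so it's on the stop. Releasing and going for the toadstool.

Emit:
jog_arm --pt "0 0 0 0 0 0 0.4" --pt "0 0 0 0 0 0 0.4" --pt "0 0 0 0 0 0 0.4" --pt "0 0 0 0 0 0 0.4" --pt "0 0 0 0 0 0 0.4" --grip_force 35

```text
clock: 24.92
position: [0.622, -0.0638, 0.0663]
ee_rot: [0.99, -0.138, -0.0, -0.0]
ft_force: [-0.2, 0.3, -0.3]
grip_width: 0.701
grasp_force: 0.0
```

Emit:
jog_arm --pt "0 0 -0.02 0 0 0 0.4" --pt "0 0 -0.04 0 0 0 0.4" --pt "0 0 -0.07 0 0 0 0.4" --pt "0 0 -0.1 0 0 0 0.4" --pt "0 0 -0.11 0 0 0 0.4"

```text
clock: 25.33
position: [0.6238, -0.0638, 0.1811]
ee_rot: [0.99, -0.138, 0.003, -0.0]
ft_force: [0.0, 0.9, 1.5]
grip_width: 0.701
grasp_force: 0.0
```

Emit:
jog_arm --pt "0 0 0 0 0 -0.12 0.4" --pt "0 0 0 0 0 -0.24 0.4" --pt "0 0 0 0 0 -0.36 0.4" --pt "0 0 0 0 0 -0.48 0.4" --pt "0 0 0 0 0 -0.6 0.4"

```text
clock: 25.75
position: [0.6219, -0.0639, 0.176]
ee_rot: [0.986, 0.164, -0.0, -0.0]
ft_force: [-0.2, -0.0, 0.1]
grip_width: 0.703
grasp_force: 0.0
```

Emit:
jog_arm --pt "0 0 0 0 0 -0.12 0.4" --pt "0 0 0 0 0 -0.24 0.4" --pt "0 0 0 0 0 -0.36 0.4" --pt "0 0 0 0 0 -0.48 0.4" --pt "0 0 0 0 0 -0.6 0.4"

```text
clock: 26.17
position: [0.6219, -0.064, 0.176]
ee_rot: [0.894, 0.448, -0.0, -0.0]
ft_force: [0.4, 0.4, -0.2]
grip_width: 0.695
grasp_force: 0.0
```

```bash
python3 -c "
from h import *
to(T['toad'],.14)"
```

```text
pos [ 0.6219 -0.064   0.176 ] yaw 0.929 j [ 0.51  0.46 -0.63  1.53  0.28  1.25 -0.8 ] f [ 0.4  0.4 -0.2] tq [ 0.01 -0.02 -0.  ] w 59.0 gf 0.0
shift [-0.2402  0.021   0.036 ] turn [-0.0003  0.0001 -0.    ]
```

Emit:
jog_arm --pt "-0.04 0.004 0 0 0 0 0.4" --pt "-0.08 0.007 0 0 0 0 0.4" --pt "-0.12 0.011 0 0 0 0 0.4" --pt "-0.16 0.014 0.01 0 0 0 0.4" --pt "-0.195 0.018 0.02 0 0 0 0.4"

```text
clock: 26.58
position: [0.5172, -0.2327, 0.1564]
ee_rot: [0.896, 0.445, 0.0, 0.001]
ft_force: [0.4, -0.3, -0.8]
grip_width: 0.697
grasp_force: 0.0
```

Emit:
jog_arm --pt "-0.02 0.002 0 0 0 0 0.4" --pt "-0.045 0.003 0.015 0 0 0 0.4" --pt "-0.045 0.003 0.015 0 0 0 0.4" --pt "-0.045 0.003 0.015 0 0 0 0.4" --pt "-0.045 0.003 0.015 0 0 0 0.4"

```text
clock: 27.0
position: [0.4944, -0.2673, 0.1414]
ee_rot: [0.895, 0.446, 0.0, -0.0]
ft_force: [0.5, 0.0, 0.5]
grip_width: 0.698
grasp_force: 0.0
```

```bash
python3 - <<'E'
from h import *
c=optics.camera("wrist");P=cloud(c)
for n in("toad","house"):
    c0=T[n];m=(np.hypot(P[...,0]-c0[0],P[...,1]-c0[1])<.03)&(P[...,2]>.06)&(P[...,2]<.1);X=P[m]
    if len(X)>50: print(n,len(X),((X.max(0)+X.min(0))/2).round(4),X.max(0).round(4),cv2.minAreaRect(X[:,:2].astype(np.float32)))
t=optics.camera("top");Q=cloud(t);m=(np.hypot(Q[...,0]-.622,Q[...,1]+.064)<.025)&(Q[...,2]>.085)&(Q[...,2]<.12);X=Q[m]
from scipy.optimize import least_squares
if len(X)>20: print("ball in R",least_squares(lambda p:np.linalg.norm(X-p,axis=1)-.016,[.622,-.064,.095],loss="soft_l1",f_scale=.002).x.round(4),len(X))
cv2.imwrite("pics/w7.png",c["color"][:,:,::-1])
to(T["toad"],.0723)
E
```

```text
toad 2974 [ 0.4947 -0.2696  0.0729] [ 0.5123 -0.2517  0.0857] ((0.49479544162750244, -0.26982349157333374), (0.03536011278629303, 0.03548668324947357), 37.418087005615234)
ball in R [ 0.6216 -0.0626  0.0955] 131
pos [ 0.4949 -0.2668  0.1417] yaw 0.925 j [ 0.89  0.34 -0.56  1.74  0.2   1.12 -0.38] f [ 0.5 -0.4  0.1] tq [ 0.02 -0.02 -0.02] w 59.2 gf 0.0
shift [-0.0018  0.0013  0.0694] turn [ 0.0007 -0.0007 -0.    ]
```

Emit:
jog_arm --pt "-0.0022 0.0015 0.015 0 0 0 0.4" --pt "-0.0022 0.0015 0.03 0 0 0 0.4" --pt "-0.0022 0.0015 0.045 0 0 0 0.4" --pt "-0.0022 0.0015 0.06 0 0 0 0.4" --pt "-0.0022 0.0015 0.07 0 0 0 0.4"

```text
clock: 27.52
position: [0.4942, -0.2695, 0.0703]
ee_rot: [0.895, 0.446, 0.0, -0.0]
ft_force: [0.2, 0.5, 0.4]
grip_width: 0.701
grasp_force: 0.0
```

Emit:
jog_arm --pt "0 0 0 0 0 0 0.4" --pt "0 0 0 0 0 0 0.4" --pt "0 0 0 0 0 0 -0.5" --pt "0 0 0 0 0 0 -0.5" --pt "0 0 0 0 0 0 -0.5"

```text
clock: 27.93
position: [0.4945, -0.2709, 0.0726]
ee_rot: [0.895, 0.445, 0.0, 0.001]
ft_force: [-0.8, 1.0, 4.4]
grip_width: 0.404
grasp_force: 34.6
```

Emit:
jog_arm --pt "0 0 0 0 0 0 -0.5" --pt "0 0 0 0 0 0 -0.5" --pt "0 0 0 0 0 0 -0.5" --pt "0 0 0 0 0 0 -0.5"

```text
clock: 28.27
position: [0.4945, -0.271, 0.0725]
ee_rot: [0.895, 0.445, 0.0, 0.001]
ft_force: [-1.2, 0.3, 7.0]
grip_width: 0.402
grasp_force: 34.7
```

Emit:
jog_arm --pt "0 0 -0.015 0 0 0 -0.5" --pt "0 0 -0.035 0 0 0 -0.5" --pt "0 0 -0.06 0 0 0 -0.5" --pt "0 0 -0.09 0 0 0 -0.5" --pt "0 0 -0.12 0 0 0 -0.5"

```text
clock: 28.68
position: [0.4935, -0.2705, 0.1926]
ee_rot: [0.895, 0.445, -0.0, -0.0]
ft_force: [1.2, -0.4, -0.5]
grip_width: 0.398
grasp_force: 35.8
```

Emit:
jog_arm --pt "0 0 0 0 0 0 -0.5" --pt "0 0 0 0 0 0 -0.5" --pt "0 0 0 0 0 0 -0.5"

```text
clock: 28.93
position: [0.4935, -0.2707, 0.191]
ee_rot: [0.895, 0.445, -0.0, 0.0]
ft_force: [0.8, -0.4, -1.4]
grip_width: 0.403
grasp_force: 35.8
```

```bash
python3 - <<'E'
from h import *
c=optics.camera("wrist");P=cloud(c);o=get_obs();p=o["position"]
A=Ro.from_quat(o["ee_rot"]);Y=A.inv().apply((P-p).reshape(-1,3)).reshape(P.shape)
w=c["color"].astype(int)[...,0]-c["color"][...,2]>40
m=(np.abs(Y)<.03).all(-1)&w;X=Y[m];print(len(X),X.min(0).round(4),X.max(0).round(4))
to(T['M'],.15)
E
```

```text
7026 [-0.0135 -0.0298 -0.0256] [0.0189 0.0299 0.0171]
pos [ 0.4932 -0.2706  0.1904] yaw 0.923 j [ 0.91  0.29 -0.57  1.68  0.17  1.22 -0.35] f [-0.1 -0.6 -0.6] tq [ 0.04 -0.02  0.03] w 34.1 gf 35.8
shift [ 0.3185 -0.0693  0.0403] turn [-0.0012  0.0004 -0.    ]
```

Emit:
jog_arm --pt "0.032 -0.007 0 0 0 0 -0.5" --pt "0.064 -0.014 0 0 0 0 -0.5" --pt "0.096 -0.021 0 0 0 0 -0.5" --pt "0.128 -0.028 0 0 0 0 -0.5" --pt "0.16 -0.035 0 0 0 0 -0.5"

```text
clock: 29.4
position: [0.5623, -0.1206, 0.19]
ee_rot: [0.895, 0.445, -0.001, -0.001]
ft_force: [0.3, -0.5, -0.4]
grip_width: 0.405
grasp_force: 35.8
```

Emit:
jog_arm --pt "0.032 -0.007 0 0 0 0 -0.5" --pt "0.064 -0.014 0 0 0 0 -0.5" --pt "0.096 -0.021 0 0 0 0 -0.5" --pt "0.128 -0.028 0 0 0 0 -0.5" --pt "0.158 -0.034 0 0 0 0 -0.5"

```text
clock: 29.82
position: [0.6306, 0.0264, 0.1898]
ee_rot: [0.895, 0.445, -0.001, -0.001]
ft_force: [0.2, -0.4, 0.9]
grip_width: 0.399
grasp_force: 35.8
```

Emit:
jog_arm --pt "0 0 0 0 0 0 -0.5" --pt "0 0 0.01 0 0 0 -0.5" --pt "0 0 0.02 0 0 0 -0.5" --pt "0 0 0.02 0 0 0 -0.5" --pt "0 0 0.02 0 0 0 -0.5"

```text
clock: 30.23
position: [0.6298, 0.0227, 0.1696]
ee_rot: [0.896, 0.444, -0.001, -0.0]
ft_force: [-0.0, 0.2, -0.3]
grip_width: 0.402
grasp_force: 35.8
```

Emit:
jog_arm --pt "0 0 0 0 0 0 -0.5" --pt "0 0 0 0 0 0 -0.5"

```text
clock: 30.4
position: [0.6308, 0.0237, 0.1716]
ee_rot: [0.896, 0.445, 0.0, 0.0]
ft_force: [0.4, -0.2, 0.2]
grip_width: 0.402
grasp_force: 35.8
```

```bash
python3 - <<'E'
from h import *
to(T['M'],.0975)
E
```

```text
pos [0.6308 0.0237 0.1716] yaw 0.922 j [ 0.4   0.48 -0.67  1.51  0.31  1.25 -0.97] f [ 0.4 -0.2  0.2] tq [-0.03 -0.02  0.03] w 34.1 gf 35.8
shift [ 0.0008 -0.0015  0.0741] turn [ 0.0005 -0.0001 -0.    ]
```

Emit:
jog_arm --pt "0 -0.0015 0 0 0 0 -0.5" --pt "0 -0.0015 0.015 0 0 0 -0.5" --pt "0 -0.0015 0.03 0 0 0 -0.5" --pt "0 -0.0015 0.045 0 0 0 -0.5" --pt "0 -0.0015 0.055 0 0 0 -0.5"

```text
clock: 30.82
position: [0.6291, 0.0251, 0.1153]
ee_rot: [0.895, 0.445, -0.0, -0.0]
ft_force: [-0.4, -0.0, -0.3]
grip_width: 0.404
grasp_force: 35.8
```

Emit:
jog_arm --pt "0 0 0.005 0 0 0 -0.5" --pt "0 0 0.01 0 0 0 -0.5" --pt "0 0 0.015 0 0 0 -0.5" --pt "0 0 0.015 0 0 0 -0.5"

```text
clock: 31.15
position: [0.6294, 0.0253, 0.1008]
ee_rot: [0.895, 0.445, -0.0, -0.0]
ft_force: [-0.2, 0.3, -0.6]
grip_width: 0.402
grasp_force: 35.8
```

Emit:
jog_arm --pt "0 0 0.001 0 0 0 -0.5" --pt "0 0 0.002 0 0 0 -0.5" --pt "0 0 0.003 0 0 0 -0.5" --pt "0 0 0.003 0 0 0 -0.5"

```text
clock: 31.48
position: [0.6296, 0.0253, 0.0984]
ee_rot: [0.895, 0.445, 0.0, 0.0]
ft_force: [0.7, 0.0, -0.0]
grip_width: 0.402
grasp_force: 35.8
```

```bash
python3 - <<'E'
from h import *
to(T['M'],.0975)
E
```

```text
pos [0.6296 0.0253 0.0984] yaw 0.923 j [ 0.38  0.55 -0.65  1.59  0.36  1.13 -1.  ] f [ 0.7  0.  -0. ] tq [-0.01  0.04 -0.01] w 34.1 gf 35.8
shift [0.0002 0.0005 0.0009] turn [ 0.0003 -0.     -0.    ]
```

Emit:
jog_arm --pt "0 0 0.0005 0 0 0 -0.5" --pt "0 0 0.001 0 0 0 -0.5" --pt "0 0 0.0015 0 0 0 -0.5" --pt "0 0 0.0015 0 0 0 -0.5"

```text
clock: 31.82
position: [0.63, 0.0257, 0.0976]
ee_rot: [0.895, 0.445, 0.001, 0.0]
ft_force: [-1.8, 0.2, 4.3]
grip_width: 0.403
grasp_force: 36.3
```

Emit:
jog_arm --pt "0 0 0 0 0 0 0.4" --pt "0 0 0 0 0 0 0.4" --pt "0 0 0 0 0 0 0.4" --pt "0 0 0 0 0 0 0.4" --pt "0 0 0 0 0 0 0.4" --grip_force 100

```text
clock: 32.23
position: [0.6295, 0.0253, 0.0967]
ee_rot: [0.895, 0.445, -0.0, -0.0]
ft_force: [1.2, 0.3, 0.8]
grip_width: 0.697
grasp_force: 0.0
```

Emit:
jog_arm --pt "0 0 -0.005 0 0 -0.12 0.4" --pt "0 0 -0.005 0 0 -0.24 0.4" --pt "0 0 -0.005 0 0 -0.36 0.4" --pt "0 0 -0.005 0 0 -0.48 0.4" --pt "0 0 -0.005 0 0 -0.6 0.4"

```text
clock: 32.65
position: [0.6295, 0.0253, 0.1018]
ee_rot: [0.722, 0.692, -0.0, 0.0]
ft_force: [-0.8, -0.0, 0.5]
grip_width: 0.699
grasp_force: 0.0
```

Emit:
jog_arm --pt "0 0 0 0 0 -0.12 0.4" --pt "0 0 0 0 0 -0.24 0.4" --pt "0 0 0 0 0 -0.36 0.4" --pt "0 0 0 0 0 -0.48 0.4" --pt "0 0 0 0 0 -0.6 0.4"

```text
clock: 33.07
position: [0.6295, 0.0253, 0.1017]
ee_rot: [0.485, 0.874, -0.0, 0.0]
ft_force: [0.2, 0.2, -1.1]
grip_width: 0.698
grasp_force: 0.0
```

```bash
python3 - <<'E'
from h import *
c=optics.camera("wrist");cv2.imwrite("pics/w8.png",c["color"][:,:,::-1])
to(T['M'],.066)
E
```

```text
pos [0.6295 0.0251 0.1016] yaw 2.137 j [ 0.53  0.63 -0.88  1.57  0.51  1.18  0.12] f [-0.4 -1.2  0.7] tq [-0.01  0.01  0.01] w 59.2 gf 0.0
shift [-0.0002  0.0006  0.0356] turn [-0.0003  0.0001 -0.    ]
```

View pics/w8.png

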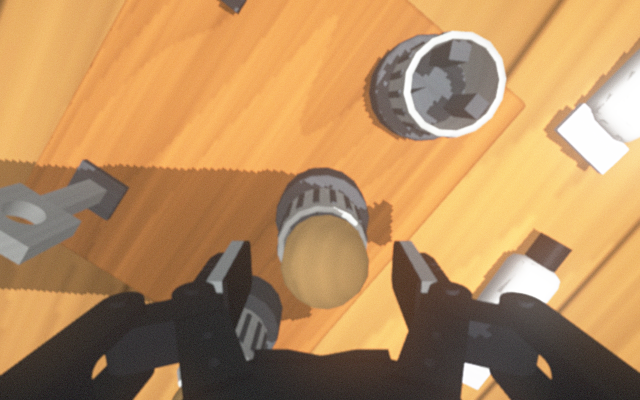

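The toadstool stands in the middle chuck at (325,260). Tightening.

Emit:
jog_arm --pt "0 0.0005 0.01 0 0 0 0.4" --pt "0 0.0005 0.02 0 0 0 0.4" --pt "0 0.0005 0.0355 0 0 0 0.4" --pt "0 0.0005 0.0355 0 0 0 0.4" --pt "0 0.0005 0.0355 0 0 0 0.4"

```text
clock: 33.53
position: [0.629, 0.0256, 0.0646]
ee_rot: [0.488, 0.873, -0.001, -0.001]
ft_force: [0.2, 0.3, 0.2]
grip_width: 0.699
grasp_force: 0.0
```

Emit:
jog_arm --pt "0 0 0 0 0 0 -0.3" --pt "0 0 0 0 0 0 -0.3" --pt "0 0 0 0 0 0 -0.3" --pt "0 0 0 0 0 0 -0.3" --pt "0 0 0 0 0 0 -0.3"

```text
clock: 33.95
position: [0.6298, 0.0256, 0.0672]
ee_rot: [0.488, 0.873, -0.0, 0.0]
ft_force: [-6.1, -0.9, 4.4]
grip_width: 0.456
grasp_force: 101.0
```

Emit:
jog_arm --pt "0 0 0 0 0 0.12 -0.3" --pt "0 0 0 0 0 0.24 -0.3" --pt "0 0 0 0 0 0.36 -0.3" --pt "0 0 0 0 0 0.48 -0.3" --pt "0 0 0 0 0 0.6 -0.3"

```text
clock: 34.37
position: [0.6301, 0.0257, 0.0672]
ee_rot: [0.726, 0.688, 0.0, 0.0]
ft_force: [-3.2, -1.0, 3.9]
grip_width: 0.454
grasp_force: 100.8
```

Emit:
jog_arm --pt "0 0 0 0 0 0.12 -0.3" --pt "0 0 0 0 0 0.24 -0.3" --pt "0 0 0 0 0 0.36 -0.3" --pt "0 0 0 0 0 0.48 -0.3" --pt "0 0 0 0 0 0.6 -0.3"

```text
clock: 34.78
position: [0.6303, 0.0256, 0.0672]
ee_rot: [0.897, 0.443, 0.0, 0.0]
ft_force: [-2.0, -1.5, 2.2]
grip_width: 0.457
grasp_force: 100.6
```

Emit:
jog_arm --pt "0 0 0 0 0 0.12 -0.3" --pt "0 0 0 0 0 0.24 -0.3" --pt "0 0 0 0 0 0.36 -0.3" --pt "0 0 0 0 0 0.48 -0.3" --pt "0 0 0 0 0 0.48 -0.3"

```text
clock: 35.2
position: [0.6303, 0.0254, 0.0671]
ee_rot: [0.976, 0.217, 0.0, 0.001]
ft_force: [-1.7, -1.7, 2.8]
grip_width: 0.46
grasp_force: 100.9
```

```bash
python3 - <<'E'
from h import *
to(T['M'],.066)
E
```

```text
pos [0.6303 0.0254 0.0671] yaw 0.437 j [ 0.29  0.56 -0.53  1.61  0.32  1.06 -1.46] f [-1.7 -1.7  2.8] tq [-0.38  0.35 -0.18] w 39.1 gf 100.9
shift [-0.0002  0.0001  0.0011] turn [ 0.0012 -0.0007 -0.    ]
```

Emit:
jog_arm --pt "0 0 0 0 0 0.1 -0.3" --pt "0 0 0 0 0 0.2 -0.3" --pt "0 0 0 0 0 0.25 -0.3" --pt "0 0 0 0 0 0.25 -0.3"

```text
clock: 35.53
position: [0.6304, 0.0253, 0.0671]
ee_rot: [0.995, 0.097, 0.001, 0.0]
ft_force: [-1.7, -2.3, 5.7]
grip_width: 0.459
grasp_force: 101.1
```

```bash
python3 - <<'E'
from h import *
to(T['M'],.066)
E
```

```text
pos [0.6304 0.0253 0.0671] yaw 0.194 j [ 0.26  0.55 -0.48  1.61  0.29  1.05 -1.69] f [-1.7 -2.3  5.7] tq [-0.58  0.44 -0.19] w 39.0 gf 101.1
shift [-0.0002  0.0001  0.0011] turn [ 0.001  -0.0009 -0.    ]
```

Emit:
jog_arm --pt "0 0 0 0 0 0.1 -0.3" --pt "0 0 0 0 0 0.2 -0.3" --pt "0 0 0 0 0 0.25 -0.3" --pt "0 0 0 0 0 0.25 -0.3"

```text
clock: 35.87
position: [0.6304, 0.0252, 0.0671]
ee_rot: [1.0, -0.028, 0.001, 0.0]
ft_force: [-2.4, -3.6, 6.2]
grip_width: 0.457
grasp_force: 101.3
```

```bash
python3 - <<'E'
from h import *
to(T['M'],.066)
E
```

```text
pos [0.6304 0.0252 0.0671] yaw -0.056 j [ 0.22  0.54 -0.44  1.61  0.26  1.04 -1.92] f [-2.4 -3.6  6.2] tq [-0.62  0.52 -0.15] w 38.9 gf 101.3
shift [-0.0002  0.      0.0011] turn [ 0.0008 -0.0011 -0.    ]
```

Emit:
jog_arm --pt "0 0 0 0 0 0.1 -0.3" --pt "0 0 0 0 0 0.15 -0.3" --pt "0 0 0 0 0 0.15 -0.3"

```text
clock: 36.12
position: [0.631, 0.025, 0.0671]
ee_rot: [0.995, -0.102, 0.001, 0.0]
ft_force: [1.4, -3.5, 4.6]
grip_width: 0.456
grasp_force: 102.4
```

```bash
python3 - <<'E'
from h import *
to(T['M'],.066)
E
```

```text
pos [0.631  0.025  0.0671] yaw -0.205 j [ 0.2   0.54 -0.41  1.61  0.24  1.04 -2.05] f [ 1.4 -3.5  4.6] tq [-0.92 -0.38 -0.09] w 38.7 gf 102.4
shift [-0.0008 -0.      0.0011] turn [ 0.0006 -0.0027 -0.    ]
```

Emit:
jog_arm --pt "0 0 0 0 0 0.1 -0.3" --pt "0 0 0 0 0 0.15 -0.3" --pt "0 0 0 0 0 0.15 -0.3"

```text
clock: 36.37
position: [0.63, 0.0254, 0.0672]
ee_rot: [0.985, -0.175, 0.0, 0.001]
ft_force: [-4.9, -4.5, 10.1]
grip_width: 0.456
grasp_force: 116.1
```

```bash
python3 - <<'E'
from h import *
to(T['M'],.066)
E
```

```text
pos [0.63   0.0254 0.0672] yaw -0.353 j [ 0.18  0.53 -0.38  1.62  0.22  1.04 -2.19] f [-4.9 -4.5 10.1] tq [-0.81  1.05  1.58] w 38.8 gf 116.1
shift [0.0003 0.0001 0.0012] turn [ 0.0014 -0.0008 -0.    ]
```

Torque reached 1.6 N·m, so it's on the stop. Now the birdhouse.

Emit:
jog_arm --pt "0 0 0 0 0 0 0.4" --pt "0 0 0 0 0 0 0.4" --pt "0 0 0 0 0 0 0.4" --pt "0 0 0 0 0 0 0.4" --pt "0 0 0 0 0 0 0.4" --grip_force 35

```text
clock: 36.78
position: [0.63, 0.0259, 0.0662]
ee_rot: [0.984, -0.177, -0.0, -0.0]
ft_force: [0.0, -0.5, 0.5]
grip_width: 0.698
grasp_force: 0.0
```

Emit:
jog_arm --pt "0 0 -0.02 0 0 0 0.4" --pt "0 0 -0.04 0 0 0 0.4" --pt "0 0 -0.07 0 0 0 0.4" --pt "0 0 -0.1 0 0 0 0.4" --pt "0 0 -0.12 0 0 0 0.4"

```text
clock: 37.2
position: [0.6307, 0.026, 0.1893]
ee_rot: [0.984, -0.177, 0.001, -0.0]
ft_force: [0.9, -0.2, 0.1]
grip_width: 0.698
grasp_force: 0.0
```

Emit:
jog_arm --pt "0 0 0 0 0 -0.12 0.4" --pt "0 0 0 0 0 -0.24 0.4" --pt "0 0 0 0 0 -0.36 0.4" --pt "0 0 0 0 0 -0.48 0.4" --pt "0 0 0 0 0 -0.6 0.4"

```text
clock: 37.62
position: [0.63, 0.0257, 0.1863]
ee_rot: [0.992, 0.124, 0.0, -0.0]
ft_force: [0.1, -0.5, -0.2]
grip_width: 0.697
grasp_force: 0.0
```

Emit:
jog_arm --pt "0 0 0 0 0 -0.12 0.4" --pt "0 0 0 0 0 -0.24 0.4" --pt "0 0 0 0 0 -0.36 0.4" --pt "0 0 0 0 0 -0.48 0.4" --pt "0 0 0 0 0 -0.6 0.4"

```text
clock: 38.03
position: [0.63, 0.0257, 0.1863]
ee_rot: [0.911, 0.412, 0.0, -0.0]
ft_force: [0.6, 0.1, 0.4]
grip_width: 0.7
grasp_force: 0.0
```

Emit:
jog_arm --pt "0 0 0 0 0 -0.12 0.4" --pt "0 0 0 0 0 -0.24 0.4" --pt "0 0 0 0 0 -0.36 0.4" --pt "0 0 0 0 0 -0.45 0.4" --pt "0 0 0 0 0 -0.45 0.4"

```text
clock: 38.45
position: [0.63, 0.0256, 0.1862]
ee_rot: [0.797, 0.604, 0.0, -0.0]
ft_force: [0.6, 0.4, -1.3]
grip_width: 0.702
grasp_force: 0.0
```

```bash
python3 -c "
from h import *
to(T['house'],.15,1.309)"
```

```text
pos [0.63   0.0256 0.1862] yaw 1.297 j [ 0.39  0.47 -0.68  1.5   0.3   1.28 -0.59] f [ 0.6  0.4 -1.3] tq [ 0.09  0.03 -0.01] w 59.7 gf 0.0
shift [-0.389  -0.0096  0.0361] turn [-0.0001 -0.0002 -0.0116]
```

Emit:
jog_arm --pt "-0.04 -0.001 0 0 0 -0.01 0.4" --pt "-0.08 -0.002 0 0 0 -0.01 0.4" --pt "-0.12 -0.003 0 0 0 -0.01 0.4" --pt "-0.16 -0.004 0 0 0 -0.01 0.4" --pt "-0.2 -0.005 0 0 0 -0.01 0.4"

```text
clock: 38.87
position: [0.5695, -0.167, 0.1865]
ee_rot: [0.796, 0.605, 0.0, 0.0]
ft_force: [0.2, -0.5, 0.4]
grip_width: 0.699
grasp_force: 0.0
```

Emit:
jog_arm --pt "-0.04 -0.001 0 0 0 0 0.4" --pt "-0.08 -0.003 0.01 0 0 0 0.4" --pt "-0.12 -0.004 0.02 0 0 0 0.4" --pt "-0.15 -0.005 0.03 0 0 0 0.4" --pt "-0.18 -0.005 0.035 0 0 0 0.4"

```text
clock: 39.28
position: [0.5162, -0.3396, 0.1502]
ee_rot: [0.797, 0.604, -0.0, -0.0]
ft_force: [2.1, 0.0, 1.2]
grip_width: 0.702
grasp_force: 0.0
```

Emit:
jog_arm --pt "-0.009 0 0 0 0 0 0.4" --pt "-0.009 0 0 0 0 0 0.4" --pt "-0.009 0 0 0 0 0 0.4" --pt "-0.009 0 0 0 0 0 0.4"

```text
clock: 39.62
position: [0.5165, -0.3444, 0.1517]
ee_rot: [0.795, 0.607, 0.001, 0.0]
ft_force: [-0.4, 0.5, -0.1]
grip_width: 0.7
grasp_force: 0.0
```

```bash
python3 - <<'E'
from h import *
c=optics.camera("wrist");P=cloud(c)
c0=T["house"];m=(np.hypot(P[...,0]-c0[0],P[...,1]-c0[1])<.03)&(P[...,2]>.06)&(P[...,2]<.1);X=P[m]
print(len(X),((X.max(0)+X.min(0))/2).round(4),X.max(0).round(4),cv2.minAreaRect(X[:,:2].astype(np.float32)))
R=X[X[:,2]>.085];print("ridge",len(R),cv2.minAreaRect(R[:,:2].astype(np.float32)))
t=optics.camera("top");Q=cloud(t);m=(np.hypot(Q[...,0]-.630,Q[...,1]-.025)<.025)&(Q[...,2]>.085)&(Q[...,2]<.12);Y=Q[m]
print("toad in M",len(Y),((Y.max(0)+Y.min(0))/2).round(4),Y.max(0).round(4))
v,u=np.where(np.ones(1)) if 0 else (None,None)
cv2.imwrite("pics/w9.png",c["color"][100:400,170:470][:,:,::-1].repeat(2,0).repeat(2,1))
to(T["house"],.0723,1.309)
E
```

```text
3119 [ 0.5151 -0.3471  0.0747] [ 0.5349 -0.3277  0.0893] ((0.5152812600135803, -0.34717488288879395), (0.03178693726658821, 0.03249715641140938), 73.47782897949219)
ridge 773 ((0.5154109597206116, -0.3471146523952484), (0.03143150731921196, 0.013022891245782375), 74.16571807861328)
toad in M 171 [0.6288 0.0273 0.1003] [0.6471 0.0434 0.1153]
pos [ 0.5165 -0.3444  0.1518] yaw 1.305 j [ 0.93  0.45 -0.54  1.57  0.24  1.19  0.08] f [0.6 0.5 0.4] tq [0.   0.03 0.01] w 59.8 gf 0.0
shift [-0.0021 -0.0003  0.0795] turn [ 0.0008 -0.0004 -0.0041]
```

View pics/w9.png

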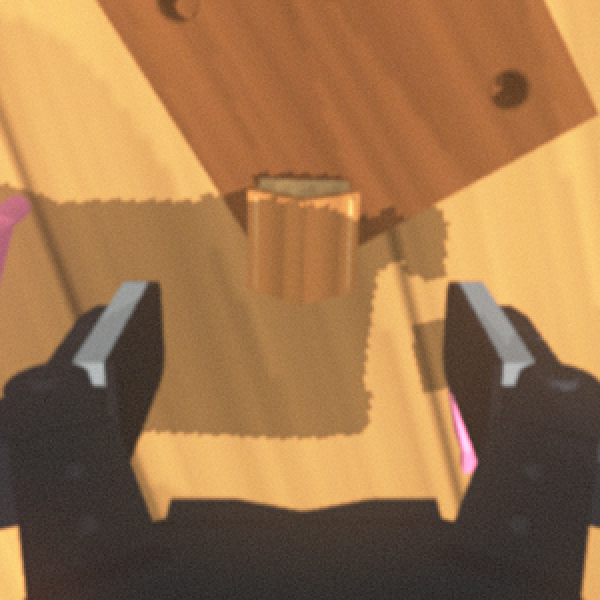

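The wood birdhouse is at (303,245) in the crop, ridge running up-down and overhanging roof edges on both sides. The pink ones stay off to the sides. I'll grip it by its flat gable ends, a quarter turn round.

Emit:
jog_arm --pt "-0.003 0 0 0 0 -0.12 0.4" --pt "-0.003 0 0 0 0 -0.24 0.4" --pt "-0.003 0 0 0 0 -0.36 0.4" --pt "-0.003 0 0 0 0 -0.48 0.4" --pt "-0.003 0 0 0 0 -0.6 0.4"

```text
clock: 40.13
position: [0.5153, -0.3479, 0.1517]
ee_rot: [0.578, 0.816, 0.0, 0.0]
ft_force: [-0.4, 0.8, 0.9]
grip_width: 0.7
grasp_force: 0.0
```

Emit:
jog_arm --pt "0 0 0 0 0 -0.12 0.4" --pt "0 0 0 0 0 -0.24 0.4" --pt "0 0 0 0 0 -0.36 0.4" --pt "0 0 0 0 0 -0.48 0.4" --pt "0 0 0 0 0 -0.6 0.4"

```text
clock: 40.55
position: [0.5153, -0.3479, 0.1517]
ee_rot: [0.311, 0.951, -0.0, 0.0]
ft_force: [1.5, 0.3, -0.2]
grip_width: 0.695
grasp_force: 0.0
```

Emit:
jog_arm --pt "0 0 0 0 0 -0.12 0.4" --pt "0 0 0 0 0 -0.24 0.4" --pt "0 0 0 0 0 -0.36 0.4" --pt "0 0 0 0 0 -0.375 0.4" --pt "0 0 0 0 0 -0.375 0.4"

```text
clock: 40.97
position: [0.5151, -0.3484, 0.1515]
ee_rot: [0.132, 0.991, 0.0, 0.0]
ft_force: [-0.9, -0.6, 0.4]
grip_width: 0.699
grasp_force: 0.0
```

```bash
python3 -c "
from h import *
to((.5153,-.3471),.078,2.87)"
```

```text
pos [ 0.5151 -0.3484  0.1515] yaw 2.876 j [ 1.14  0.53 -0.82  1.56  0.4   1.23  1.56] f [-0.9 -0.6  0.4] tq [-0.02  0.03  0.05] w 59.4 gf 0.0
shift [0.0001 0.0013 0.0735] turn [0.0002 0.0004 0.0064]
```

Emit:
jog_arm --pt "0 0.0013 0.015 0 0 0.006 0.4" --pt "0 0.0013 0.03 0 0 0.006 0.4" --pt "0 0.0013 0.045 0 0 0.006 0.4" --pt "0 0.0013 0.06 0 0 0.006 0.4" --pt "0 0.0013 0.0735 0 0 0.006 0.4"

```text
clock: 41.38
position: [0.5145, -0.3476, 0.0758]
ee_rot: [0.135, 0.991, 0.0, -0.001]
ft_force: [0.3, 0.3, 0.4]
grip_width: 0.704
grasp_force: 0.0
```

Emit:
jog_arm --pt "0 0 0 0 0 0 0.4" --pt "0 0 0 0 0 0 0.4" --pt "0 0 0 0 0 0 -0.6" --pt "0 0 0 0 0 0 -0.6" --pt "0 0 0 0 0 0 -0.6"

```text
clock: 41.8
position: [0.5155, -0.3481, 0.0788]
ee_rot: [0.135, 0.991, -0.0, 0.001]
ft_force: [-0.2, 0.5, 2.9]
grip_width: 0.321
grasp_force: 36.6
```

Emit:
jog_arm --pt "0 0 0 0 0 0 -0.6" --pt "0 0 0 0 0 0 -0.6" --pt "0 0 0 0 0 0 -0.6" --pt "0 0 0 0 0 0 -0.6"

```text
clock: 42.13
position: [0.5155, -0.3481, 0.0788]
ee_rot: [0.135, 0.991, -0.0, 0.001]
ft_force: [-0.6, 0.7, 6.0]
grip_width: 0.322
grasp_force: 36.9
```

Emit:
jog_arm --pt "0 0 -0.015 0 0 0 -0.6" --pt "0 0 -0.035 0 0 0 -0.6" --pt "0 0 -0.06 0 0 0 -0.6" --pt "0 0 -0.09 0 0 0 -0.6" --pt "0 0 -0.125 0 0 0 -0.6"

```text
clock: 42.55
position: [0.5142, -0.3475, 0.204]
ee_rot: [0.134, 0.991, 0.0, -0.001]
ft_force: [0.9, -0.7, -0.6]
grip_width: 0.319
grasp_force: 36.2
```

Emit:
jog_arm --pt "0 0 0 0 0 0 -0.6" --pt "0 0 0 0 0 0 -0.6" --pt "0 0 0 0 0 0 -0.6"

```text
clock: 42.8
position: [0.5147, -0.3479, 0.2031]
ee_rot: [0.135, 0.991, -0.0, -0.0]
ft_force: [0.1, -0.7, -0.7]
grip_width: 0.318
grasp_force: 36.2
```

```bash
python3 - <<'E'
from h import *
to(T['L'],.17)
c=optics.camera("wrist");P=cloud(c);o=get_obs();A=Ro.from_quat(o["ee_rot"]);Y=A.inv().apply((P-o["position"]).reshape(-1,3)).reshape(P.shape)
w=c["color"].astype(int)[...,0]-c["color"][...,2]>40
m=(np.abs(Y)<.03).all(-1)&w;X=Y[m];print(len(X),X.min(0).round(4),X.max(0).round(4))
s=optics.camera("scene");u=proj(s,o["position"]).astype(int);cv2.imwrite("pics/s9.png",crop(s,u[0]-40,u[1]-40,u[0]+40,u[1]+60,5))
E
```

```text
pos [ 0.5147 -0.3479  0.2031] yaw 2.872 j [ 1.15  0.48 -0.84  1.5   0.36  1.32  1.58] f [ 0.1 -0.7 -0.7] tq [ 0.01  0.05 -0.04] w 27.0 gf 36.2
shift [0.0045 0.4789 0.0328] turn [-0.0005 -0.      0.    ]
6873 [-0.0167 -0.0299 -0.0299] [0.017  0.0299 0.0228]
```

View pics/s9.png

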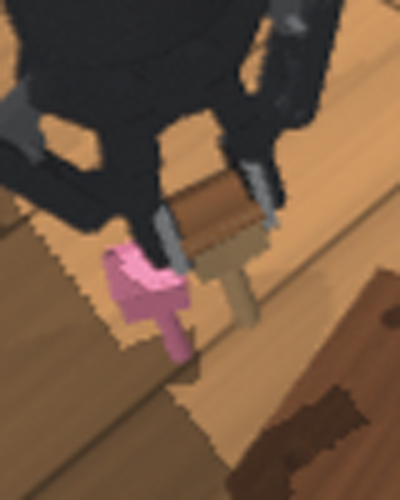

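The birdhouse is held at (225,230), stem down and upright, and the pink one is untouched in the background. Carrying it to the left chuck.

Emit:
jog_arm --pt "0 0.032 0 0 0 0 -0.6" --pt "0 0.064 0 0 0 0 -0.6" --pt "0 0.096 0 0 0 0 -0.6" --pt "0 0.128 0 0 0 0 -0.6" --pt "0.0015 0.16 0 0 0 0 -0.6"

```text
clock: 43.32
position: [0.5559, -0.1918, 0.2018]
ee_rot: [0.135, 0.991, 0.0, -0.001]
ft_force: [1.3, -0.2, -1.0]
grip_width: 0.314
grasp_force: 36.2
```

Emit:
jog_arm --pt "0 0.032 0 0 0 0 -0.6" --pt "0 0.064 0 0 0 0 -0.6" --pt "0 0.096 0 0 0 0 -0.6" --pt "0 0.128 0 0 0 0 -0.6" --pt "0.0015 0.16 0 0 0 0 -0.6"

```text
clock: 43.73
position: [0.5971, -0.0374, 0.2018]
ee_rot: [0.135, 0.991, -0.0, -0.001]
ft_force: [-0.1, 0.6, -0.0]
grip_width: 0.316
grasp_force: 36.2
```

Emit:
jog_arm --pt "0 0.032 0 0 0 0 -0.6" --pt "0 0.064 0 0 0 0 -0.6" --pt "0 0.096 0 0 0 0 -0.6" --pt "0 0.128 0 0 0 0 -0.6" --pt "0.0015 0.159 0 0 0 0 -0.6"

```text
clock: 44.15
position: [0.6381, 0.1163, 0.2015]
ee_rot: [0.135, 0.991, -0.0, -0.001]
ft_force: [0.4, -0.2, -0.5]
grip_width: 0.321
grasp_force: 36.2
```

Emit:
jog_arm --pt "0 0 0 0 0 0 -0.6" --pt "0 0 0.01 0 0 0 -0.6" --pt "0 0 0.025 0 0 0 -0.6" --pt "0 0 0.025 0 0 0 -0.6" --pt "0 0 0.025 0 0 0 -0.6"

```text
clock: 44.57
position: [0.6376, 0.1134, 0.1761]
ee_rot: [0.135, 0.991, -0.001, -0.001]
ft_force: [0.1, -0.5, -0.2]
grip_width: 0.319
grasp_force: 36.2
```

Emit:
jog_arm --pt "0 0 0 0 0 0 -0.6" --pt "0 0 0 0 0 0 -0.6"

```text
clock: 44.73
position: [0.6386, 0.1145, 0.1784]
ee_rot: [0.135, 0.991, 0.0, 0.0]
ft_force: [0.1, -0.1, -0.5]
grip_width: 0.32
grasp_force: 36.2
```

```bash
python3 - <<'E'
from h import *
to(T['L'],.1038)
E
```

```text
pos [0.6386 0.1145 0.1784] yaw 2.871 j [ 0.39  0.59 -0.91  1.45  0.47  1.33  0.75] f [ 0.1 -0.1 -0.5] tq [ 0.01  0.01 -0.04] w 27.2 gf 36.2
shift [0.0007 0.0002 0.0746] turn [0.0001 0.0006 0.    ]
```

Emit:
jog_arm --pt "0 0 0.005 0 0 0 -0.6" --pt "0 0 0.02 0 0 0 -0.6" --pt "0 0 0.035 0 0 0 -0.6" --pt "0 0 0.05 0 0 0 -0.6" --pt "0 0 0.06 0 0 0 -0.6"

```text
clock: 45.15
position: [0.6372, 0.1146, 0.1146]
ee_rot: [0.134, 0.991, -0.001, -0.001]
ft_force: [-0.4, 0.4, -1.4]
grip_width: 0.319
grasp_force: 36.2
```

Emit:
jog_arm --pt "0 0 0.005 0 0 0 -0.6" --pt "0 0 0.01 0 0 0 -0.6" --pt "0 0 0.012 0 0 0 -0.6" --pt "0 0 0.012 0 0 0 -0.6"

```text
clock: 45.48
position: [0.6383, 0.1151, 0.1056]
ee_rot: [0.134, 0.991, 0.0, -0.0]
ft_force: [0.4, -0.1, -0.3]
grip_width: 0.32
grasp_force: 36.2
```

Emit:
jog_arm --pt "0 0 0.001 0 0 0 -0.6" --pt "0 0 0.002 0 0 0 -0.6" --pt "0 0 0.0025 0 0 0 -0.6" --pt "0 0 0.0025 0 0 0 -0.6"

```text
clock: 45.82
position: [0.6386, 0.1151, 0.1039]
ee_rot: [0.135, 0.991, 0.0, 0.0]
ft_force: [-0.8, -0.3, 2.0]
grip_width: 0.317
grasp_force: 36.5
```

```bash
python3 - <<'E'
from h import *
to(T['L'],.1038)
E
```

```text
pos [0.6386 0.1151 0.1039] yaw 2.872 j [ 0.37  0.66 -0.87  1.52  0.53  1.21  0.71] f [-0.8 -0.3  2. ] tq [-0.06  0.05 -0.04] w 26.9 gf 36.5
shift [ 0.0005 -0.0004  0.0001] turn [0.0003 0.001  0.    ]
```

Emit:
jog_arm --pt "0 0 0.001 0 0 0 -0.6" --pt "0 0 0.001 0 0 0 -0.6"

```text
clock: 45.98
position: [0.6388, 0.1152, 0.1038]
ee_rot: [0.135, 0.991, 0.0, 0.001]
ft_force: [-2.5, -1.2, 9.2]
grip_width: 0.316
grasp_force: 37.4
```

Emit:
jog_arm --pt "0 0 0 0 0 0 0.4" --pt "0 0 0 0 0 0 0.4" --pt "0 0 0 0 0 0 0.4" --pt "0 0 0 0 0 0 0.4" --pt "0 0 0 0 0 0 0.4" --grip_force 100

```text
clock: 46.4
position: [0.6382, 0.1149, 0.1021]
ee_rot: [0.134, 0.991, -0.0, -0.0]
ft_force: [0.3, 0.2, -0.1]
grip_width: 0.702
grasp_force: 0.0
```

```bash
python3 - <<'E'
from h import *
to(T['L'],.066)
c=optics.camera("wrist");P=cloud(c)
m=(np.hypot(P[...,0]-.638,P[...,1]-.115)<.03)&(P[...,2]>.09)&(P[...,2]<.125);X=P[m];print(((X.max(0)+X.min(0))/2).round(4),X.max(0).round(4))
E
```

```text
pos [0.6382 0.1149 0.1021] yaw 2.872 j [ 0.37  0.66 -0.87  1.52  0.53  1.21  0.71] f [ 0.3  0.2 -0.1] tq [ 0.02 -0.03  0.03] w 59.7 gf 0.0
shift [ 0.0002 -0.0002  0.0361] turn [-0.0002 -0.0002  0.    ]
[0.6374 0.1151 0.1074] [0.657  0.1449 0.1249]
```

Emit:
jog_arm --pt "0 0 0.01 0 0 0 0.4" --pt "0 0 0.02 0 0 0 0.4" --pt "0 0 0.036 0 0 0 0.4" --pt "0 0 0.036 0 0 0 0.4" --pt "0 0 0.036 0 0 0 0.4"

```text
clock: 46.87
position: [0.6373, 0.1147, 0.0644]
ee_rot: [0.134, 0.991, -0.0, -0.001]
ft_force: [0.1, 0.2, -0.1]
grip_width: 0.701
grasp_force: 0.0
```

Emit:
jog_arm --pt "0 0 0 0 0 0 -0.3" --pt "0 0 0 0 0 0 -0.3" --pt "0 0 0 0 0 0 -0.3" --pt "0 0 0 0 0 0 -0.3" --pt "0 0 0 0 0 0 -0.3"

```text
clock: 47.28
position: [0.6384, 0.1148, 0.0672]
ee_rot: [0.135, 0.991, -0.0, 0.0]
ft_force: [-4.1, -2.0, 5.2]
grip_width: 0.463
grasp_force: 100.5
```

Emit:
jog_arm --pt "0 0 0 0 0 0.12 -0.3" --pt "0 0 0 0 0 0.24 -0.3" --pt "0 0 0 0 0 0.36 -0.3" --pt "0 0 0 0 0 0.48 -0.3" --pt "0 0 0 0 0 0.6 -0.3"

```text
clock: 47.7
position: [0.6382, 0.1145, 0.0672]
ee_rot: [0.424, 0.906, -0.001, 0.0]
ft_force: [-5.1, -4.2, 6.4]
grip_width: 0.462
grasp_force: 100.0
```

```bash
python3 - <<'E'
from h import *
to(T['L'],.066)
E
```

```text
pos [0.6382 0.1145 0.0672] yaw 2.266 j [ 0.28  0.65 -0.73  1.55  0.47  1.12  0.14] f [-5.1 -4.2  6.4] tq [-0.65  1.09  0.18] w 39.3 gf 100.0
shift [0.0003 0.     0.0012] turn [-0.0007  0.0009 -0.    ]
```

Emit:
jog_arm --pt "0 0 0 0 0 0.12 -0.3" --pt "0 0 0 0 0 0.24 -0.3" --pt "0 0 0 0 0 0.36 -0.3" --pt "0 0 0 0 0 0.48 -0.3" --pt "0 0 0 0 0 0.6 -0.3"

```text
clock: 48.12
position: [0.638, 0.1144, 0.0672]
ee_rot: [0.673, 0.74, -0.001, 0.0]
ft_force: [-6.7, -3.3, 7.7]
grip_width: 0.46
grasp_force: 100.1
```

Emit:
jog_arm --pt "0 0 0 0 0 0.12 -0.3" --pt "0 0 0 0 0 0.24 -0.3" --pt "0 0 0 0 0 0.36 -0.3" --pt "0 0 0 0 0 0.4 -0.3" --pt "0 0 0 0 0 0.4 -0.3"

```text
clock: 48.53
position: [0.6378, 0.1144, 0.0671]
ee_rot: [0.805, 0.593, -0.001, 0.0]
ft_force: [-7.4, -4.8, 8.4]
grip_width: 0.464
grasp_force: 100.8
```

```bash
python3 - <<'E'
from h import *
to(T['L'],.066)
E
```

```text
pos [0.6378 0.1144 0.0671] yaw 1.269 j [ 0.15  0.6  -0.54  1.56  0.34  1.08 -0.78] f [-7.4 -4.8  8.4] tq [-0.78  1.6  -0.16] w 39.4 gf 100.8
shift [0.0004 0.0001 0.0011] turn [-0.0004  0.0018 -0.    ]
```

Emit:
jog_arm --pt "0 0 0 0 0 0.1 -0.3" --pt "0 0 0 0 0 0.2 -0.3" --pt "0 0 0 0 0 0.25 -0.3" --pt "0 0 0 0 0 0.25 -0.3"

```text
clock: 48.87
position: [0.6377, 0.1145, 0.0672]
ee_rot: [0.873, 0.487, -0.001, 0.0]
ft_force: [-7.8, -3.6, 8.7]
grip_width: 0.464
grasp_force: 100.8
```

```bash
python3 - <<'E'
from h import *
to(T['L'],.066)
E
```

```text
pos [0.6377 0.1145 0.0672] yaw 1.018 j [ 0.12  0.59 -0.5   1.56  0.31  1.07 -1.01] f [-7.8 -3.6  8.7] tq [-0.72  1.75 -0.15] w 39.5 gf 100.8
shift [0.0004 0.0001 0.0012] turn [-0.0002  0.0018 -0.    ]
```

Emit:
jog_arm --pt "0 0 0 0 0 0.1 -0.3" --pt "0 0 0 0 0 0.2 -0.3" --pt "0 0 0 0 0 0.25 -0.3" --pt "0 0 0 0 0 0.25 -0.3"

```text
clock: 49.2
position: [0.6375, 0.1146, 0.0671]
ee_rot: [0.927, 0.375, -0.001, 0.0]
ft_force: [-8.3, -4.4, 8.6]
grip_width: 0.461
grasp_force: 100.8
```

```bash
python3 - <<'E'
from h import *
to(T['L'],.066)
E
```

```text
pos [0.6375 0.1146 0.0671] yaw 0.768 j [ 0.09  0.58 -0.45  1.56  0.27  1.07 -1.24] f [-8.3 -4.4  8.6] tq [-0.68  1.85 -0.15] w 39.2 gf 100.8
shift [0.0005 0.0002 0.0011] turn [0.0001 0.0019 0.    ]
```

Emit:
jog_arm --pt "0 0 0 0 0 0.1 -0.3" --pt "0 0 0 0 0 0.15 -0.3" --pt "0 0 0 0 0 0.15 -0.3"

```text
clock: 49.45
position: [0.6375, 0.1146, 0.0671]
ee_rot: [0.953, 0.304, -0.001, 0.0]
ft_force: [-8.7, -3.3, 9.2]
grip_width: 0.46
grasp_force: 100.8
```

```bash
python3 - <<'E'
from h import *
to(T['L'],.066)
E
```

```text
pos [0.6375 0.1146 0.0671] yaw 0.618 j [ 0.06  0.57 -0.42  1.56  0.26  1.06 -1.37] f [-8.7 -3.3  9.2] tq [-0.66  1.88 -0.1 ] w 39.1 gf 100.8
shift [0.0005 0.0002 0.0011] turn [0.0002 0.0019 0.    ]
```

Emit:
jog_arm --pt "0 0 0 0 0 0.1 -0.3" --pt "0 0 0 0 0 0.15 -0.3" --pt "0 0 0 0 0 0.15 -0.3"

```text
clock: 49.7
position: [0.639, 0.1155, 0.0671]
ee_rot: [0.972, 0.234, 0.001, 0.0]
ft_force: [0.9, 0.3, 2.1]
grip_width: 0.456
grasp_force: 102.4
```

```bash
python3 - <<'E'
from h import *
to(T['L'],.066)
E
```

```text
pos [0.639  0.1155 0.0671] yaw 0.472 j [ 0.04  0.57 -0.39  1.56  0.24  1.06 -1.51] f [0.9 0.3 2.1] tq [-0.14 -0.41  1.12] w 38.7 gf 102.4
shift [-0.0012  0.0002  0.0011] turn [ 0.0012 -0.002  -0.    ]
```

Emit:
jog_arm --pt "0 0 0 0 0 0.1 -0.3" --pt "0 0 0 0 0 0.1 -0.3" --pt "0 0 0 0 0 0.1 -0.3"

```text
clock: 49.95
position: [0.6405, 0.116, 0.0673]
ee_rot: [0.982, 0.188, 0.003, 0.0]
ft_force: [9.4, 0.7, -3.8]
grip_width: 0.457
grasp_force: 102.8
```

```bash
python3 - <<'E'
from h import *
to(T['L'],.066)
E
```

```text
pos [0.6405 0.116  0.0673] yaw 0.377 j [ 0.03  0.56 -0.37  1.56  0.23  1.05 -1.6 ] f [ 9.4  0.7 -3.8] tq [ 0.45 -2.12  2.2 ] w 38.8 gf 102.8
shift [-0.0028  0.0002  0.0013] turn [ 0.0014 -0.0057 -0.    ]
```

Left chuck is on the stop (2.2 N·m). I'll release, back off upward, check the ornaments and measure the hand rest.

Emit:
jog_arm --pt "0 0 0 0 0 0 0.4" --pt "0 0 0 0 0 0 0.4" --pt "0 0 0 0 0 0 0.4" --pt "0 0 0 0 0 0 0.4" --pt "0 0 0 0 0 0 0.4" --grip_force 50

```text
clock: 50.37
position: [0.6382, 0.1149, 0.0663]
ee_rot: [0.983, 0.185, -0.0, 0.0]
ft_force: [0.6, 0.7, 0.3]
grip_width: 0.699
grasp_force: 0.0
```

Emit:
jog_arm --pt "0 0 -0.02 0 0 0 0.4" --pt "0 0 -0.04 0 0 0 0.4" --pt "0 0 -0.07 0 0 0 0.4" --pt "0 0 -0.1 0 0 0 0.4" --pt "0 0 -0.13 0 0 0 0.4"

```text
clock: 50.78
position: [0.6379, 0.1149, 0.1976]
ee_rot: [0.983, 0.185, -0.0, -0.0]
ft_force: [-0.1, -0.3, -0.4]
grip_width: 0.702
grasp_force: 0.0
```

Emit:
jog_arm --pt "-0.03 0.01 0 0 0 0 0.4" --pt "-0.06 0.02 0 0 0 0 0.4" --pt "-0.09 0.03 0 0 0 0 0.4" --pt "-0.12 0.04 0 0 0 0 0.4" --pt "-0.15 0.05 0 0 0 0 0.4"

```text
clock: 51.2
position: [0.5153, 0.0131, 0.1963]
ee_rot: [0.983, 0.185, 0.0, 0.0]
ft_force: [1.3, -0.5, 0.6]
grip_width: 0.699
grasp_force: 0.0
```

```bash
cat > rest.py <<'E'
from h import *
def rest(c):
    P=cloud(c);I=c["color"].astype(int)
    m=(P[...,0]>.35)&(P[...,0]<.72)&(P[...,1]>.2)&(P[...,1]<.38)&(P[...,2]<.03)
    hsv=cv2.cvtColor(c["color"],cv2.COLOR_RGB2HSV)
    return P,m,hsv
E
python3 - <<'E'
from h import *
to((.6,.28),.2)
t=optics.camera("top");s=optics.camera("scene");np.savez("pics/top2.npz",**t);np.savez("pics/scene2.npz",**s)
im=np.zeros((600,800,3),np.uint8)
im[:,:400]=cv2.resize(crop(s,260,110,400,320,2),(400,600));im[:480,400:]=cv2.resize(crop(t,150,150,270,294,2),(400,480))
cv2.imwrite("pics/c3.png",im)
for c in(t,s):
    P=cloud(c)
    for n,z in(("R",.095),("M",.09),("L",.095)):
        m=(np.hypot(P[...,0]-T[n][0],P[...,1]-T[n][1])<.028)&(P[...,2]>.084)&(P[...,2]<.12);X=P[m]
        print(n,len(X),((X.max(0)+X.min(0))/2).round(4),X[:,2].max().round(4))
    m=(P[...,0]>.35)&(P[...,0]<.72)&(P[...,1]>.2)&(P[...,1]<.4)&(P[...,2]>.009)&(P[...,2]<.03)
    m=cv2.morphologyEx(m.astype(np.uint8),cv2.MORPH_OPEN,np.ones((2,2)))
    k,l,st,_=cv2.connectedComponentsWithStats(m)
    for i in range(1,k):
        if st[i,4]>15:
            X=P[l==i];print("comp",st[i].tolist(),X.min(0).round(3),X.max(0).round(3),cv2.minAreaRect(X[:,:2].astype(np.float32)))
E
```

```text
pos [0.5153 0.0131 0.1963] yaw 0.372 j [ 0.24  0.15 -0.38  1.8   0.06  1.2  -1.36] f [ 1.3 -0.5  0.6] tq [-0.02 -0.02  0.01] w 59.4 gf 0.0
shift [ 0.1759 -0.2179 -0.0038] turn [ 0.0002 -0.0001 -0.    ]
R 39 [ 0.6222 -0.0708  0.1062] 0.1127Traceback (most recent call last):
  File "<stdin>", line 11, in <module>
    return umr_maximum(a, axis, None, out, keepdims, initial, where)
ValueError: zero-size array to reduction operation maximum which has no identity
```

View pics/c3.png

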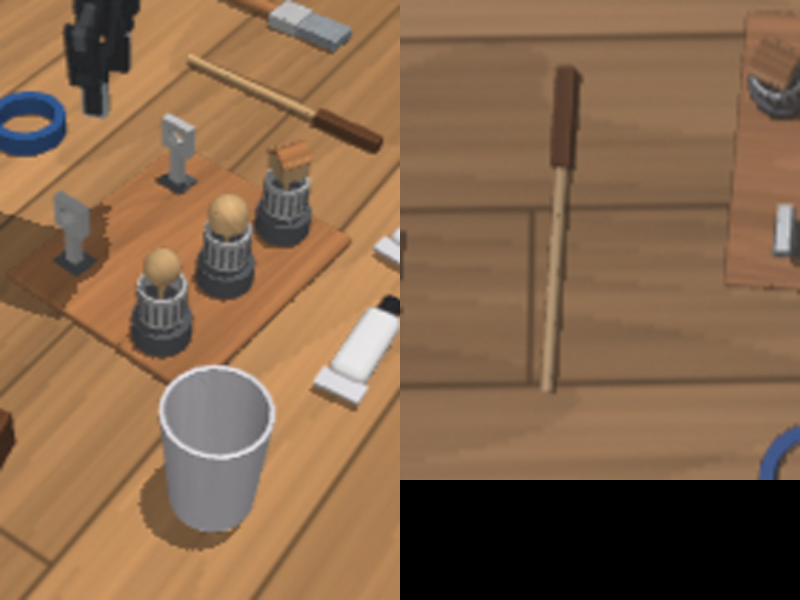

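All three ornaments stand upright in their chucks: R (162,300), M (228,240) and L (288,190). The rest lies with its handle at (566,115) in the right panel and the rod running down to (548,388). Next I'll fit the rest's pose.

```bash
cat > rest.py <<'E'
from h import *
def fit(c,box=(.35,.74,.2,.42)):
    P=cloud(c);I=c["color"].astype(int)
    m=(P[...,0]>box[0])&(P[...,0]<box[1])&(P[...,1]>box[2])&(P[...,1]<box[3])&(P[...,2]>.005)&(P[...,2]<.03)
    k,l,st,_=cv2.connectedComponentsWithStats(m.astype(np.uint8),connectivity=8)
    i=1+st[1:,4].argmax();X=P[l==i];C=I[l==i]
    dark=C.sum(1)<260
    H=X[dark];r=cv2.minAreaRect(X[:,:2].astype(np.float32))
    h=cv2.minAreaRect(H[:,:2].astype(np.float32))
    rod=X[~dark];v=cv2.fitLine(np.vstack([H[:,:2]-0,rod[:,:2]]).astype(np.float32),cv2.DIST_HUBER,0,.01,.01).ravel()
    d=v[:2];d=d if d@(rod[:,:2].mean(0)-H[:,:2].mean(0))>0 else -d
    q=(X[:,:2]-v[2:])@d
    tip=v[2:]+d*q.max();back=v[2:]+d*q.min()
    print(len(X),dark.sum(),"len",np.ptp(q).round(4),"dir deg",np.degrees(np.arctan2(d[1],d[0])).round(2),"tip",tip.round(4),"back",back.round(4),"handle",np.round(h[0],4),np.round(h[1],4))
    return (v[2:]+d*(q.max()+q.min())/2)-d*.0875,d
if __name__=="__main__":
    for n in("top2","scene2"): print("origin",fit(load(n)))
E
python3 rest.py
```

```text
481 236 len 0.255 dir deg 176.87 tip [0.4004 0.3003] back [0.655  0.2864] handle [0.5267 0.2927] [0.0181 0.2529]
origin (array([0.61508045, 0.28855984]), array([-0.9985115 ,  0.05454124], dtype=float32))
308 170 len 0.2558 dir deg 176.19 tip [0.4026 0.2975] back [0.6579 0.2805] handle [0.5352 0.2916] [0.0194 0.246 ]
origin (array([0.61756953, 0.28323452]), array([-0.99779004,  0.06644583], dtype=float32))
```

Emit:
jog_arm --pt "0 -0.03 0 0 0 0.1 0.4" --pt "0.03 -0.06 0 0 0 0.2 0.4" --pt "0.06 -0.09 0 0 0 0.3 0.4" --pt "0.08 -0.12 0 0 0 0.4 0.4" --pt "0.09 -0.15 0 0 0 0.43 0.4"

```text
clock: 51.72
position: [0.5472, 0.1891, 0.1963]
ee_rot: [0.999, -0.032, 0.0, -0.001]
ft_force: [0.5, 0.1, -0.4]
grip_width: 0.702
grasp_force: 0.0
```

Emit:
jog_arm --pt "0 0 0 0 0 0 0.4" --pt "0 0 0 0 0 0 0.4" --pt "0 0 0 0 0 0 0.4"

```text
clock: 51.97
position: [0.5461, 0.1862, 0.1962]
ee_rot: [1.0, -0.029, -0.0, 0.0]
ft_force: [-0.8, -0.9, -0.5]
grip_width: 0.7
grasp_force: 0.0
```

```bash
python3 - <<'E'
from rest import *
to((.592,.2875),.12,-.06)
E
```

```text
pos [0.5461 0.1862 0.1962] yaw -0.058 j [-0.03  0.3  -0.45  1.64  0.14  1.23 -2.14] f [-0.8 -0.9 -0.5] tq [ 0.03 -0.    0.03] w 59.5 gf 0.0
shift [ 0.04   -0.1038  0.0761] turn [0.0004 0.0001 0.0025]
```

Emit:
jog_arm --pt "0.01 -0.025 0.01 0 0 0 0.4" --pt "0.02 -0.05 0.03 0 0 0 0.4" --pt "0.03 -0.075 0.05 0 0 0 0.4" --pt "0.04 -0.104 0.076 0 0 0 0.4" --pt "0.04 -0.104 0.076 0 0 0 0.4"

```text
clock: 52.38
position: [0.59, 0.2906, 0.1136]
ee_rot: [1.0, -0.028, -0.004, 0.001]
ft_force: [-1.7, 0.1, -0.9]
grip_width: 0.7
grasp_force: 0.0
```

Emit:
jog_arm --pt "0 0 0 0 0 0 0.4" --pt "0 0 0 0 0 0 0.4" --pt "0 0 0 0 0 0 0.4"

```text
clock: 52.63
position: [0.5932, 0.2861, 0.1218]
ee_rot: [1.0, -0.03, 0.001, 0.0]
ft_force: [0.1, -0.2, -0.1]
grip_width: 0.698
grasp_force: 0.0
```

```bash
python3 - <<'E'
from rest import *
c=optics.camera("wrist");np.savez("pics/w10.npz",**c);P=cloud(c);I=c["color"].astype(int)
m=(P[...,2]>.004)&(P[...,2]<.03)&(I.sum(-1)<330)&(np.abs(P[...,1]-.287)<.03)&(P[...,0]>.5)&(P[...,0]<.7);X=P[m];print(len(X),X.min(0),X.max(0))
if len(X)>50: print(cv2.minAreaRect(X[:,:2].astype(np.float32)))
try: print(fit(c))
except Exception as e: print(e)
t=optics.camera("top");
to((.592,.2875),.022)
E
```

```text
2685 [0.54864923 0.278775   0.00703937] [0.65471719 0.29760513 0.01789928]
((0.6016782522201538, 0.28885629773139954), (0.015809278935194016, 0.10564984381198883), 86.76303100585938)
4548 796 len 0.189 dir deg 177.05 tip [0.4663 0.2957] back [0.655  0.2859] handle [0.5984 0.289 ] [0.0158 0.0458]
(array([0.64807595, 0.28630127]), array([-0.9986783 ,  0.05139654], dtype=float32))
pos [0.593  0.2865 0.1219] yaw -0.06 j [-0.2   0.53 -0.44  1.49  0.24  1.16 -2.31] f [-0.5  0.1  1.1] tq [-0.02 -0.02  0.01] w 59.3 gf 0.0
shift [-0.0013 -0.001   0.0999] turn [-0.0001 -0.0025  0.    ]
```

Emit:
jog_arm --pt "-0.001 -0.0026 0.02 0 0 0 0.2" --pt "-0.001 -0.0026 0.04 0 0 0 0.2" --pt "-0.001 -0.0026 0.06 0 0 0 0.2" --pt "-0.001 -0.0026 0.08 0 0 0 0.2" --pt "-0.001 -0.0026 0.09 0 0 0 0.2" --grip_force 60

```text
clock: 53.15
position: [0.5908, 0.2891, 0.0289]
ee_rot: [1.0, -0.03, -0.0, 0.001]
ft_force: [-1.1, -0.3, -0.5]
grip_width: 0.598
grasp_force: 0.0
```

Emit:
jog_arm --pt "0 0 0 0 0 0 0.2" --pt "0 0 0 0 0 0 0.2" --pt "0 0 0 0 0 0 0.2" --pt "0 0 0 0 0 0 0.2"

```text
clock: 53.48
position: [0.5921, 0.2909, 0.032]
ee_rot: [1.0, -0.029, 0.001, -0.001]
ft_force: [0.2, -0.3, 0.4]
grip_width: 0.599
grasp_force: 0.0
```

```bash
python3 - <<'E'
from rest import *
to((.5915,.2891),.022,-.053)
E
```

```text
pos [0.5921 0.2909 0.032 ] yaw -0.058 j [-0.22  0.63 -0.42  1.55  0.29  1.02 -2.35] f [ 0.2 -0.3  0.4] tq [-0.03  0.02 -0.01] w 50.9 gf 0.0
shift [-0.0006  0.0018  0.01  ] turn [-0.0012 -0.0023 -0.0054]
```

Emit:
jog_arm --pt "0 0.0018 0.005 0 -0.002 -0.005 0.2" --pt "0 0.0018 0.01 0 -0.002 -0.005 0.2" --pt "0 0.0018 0.01 0 -0.002 -0.005 0.2" --pt "0 0.0018 0.01 0 -0.002 -0.005 0.2"

```text
clock: 53.82
position: [0.5909, 0.2885, 0.0198]
ee_rot: [1.0, -0.027, -0.001, 0.0]
ft_force: [0.7, -0.4, -0.1]
grip_width: 0.597
grasp_force: 0.0
```

Emit:
jog_arm --pt "0 0 0 0 0 0 -0.9" --pt "0 0 0 0 0 0 -0.9" --pt "0 0 0 0 0 0 -0.9" --pt "0 0 0 0 0 0 -0.9" --pt "0 0 0 0 0 0 -0.9"

```text
clock: 54.23
position: [0.5913, 0.2889, 0.0207]
ee_rot: [1.0, -0.027, -0.001, -0.0]
ft_force: [-0.8, 0.7, 2.5]
grip_width: 0.163
grasp_force: 60.3
```

Emit:
jog_arm --pt "0 0 0 0 0 0 -0.9" --pt "0 0 0 0 0 0 -0.9" --pt "0 0 0 0 0 0 -0.9"

```text
clock: 54.48
position: [0.5913, 0.2889, 0.0207]
ee_rot: [1.0, -0.027, -0.001, -0.0]
ft_force: [-0.6, 0.0, 4.1]
grip_width: 0.168
grasp_force: 60.6
```

```bash
python3 - <<'E'
from rest import *
to((.5915,.2891),.022,-.053)
E
```

```text
pos [0.5913 0.2889 0.0207] yaw -0.053 j [-0.22  0.65 -0.42  1.56  0.29  1.   -2.34] f [-0.6  0.   4.1] tq [0.   0.2  0.02] w 14.3 gf 60.6
shift [ 0.0002 -0.0002 -0.0013] turn [-0.0003  0.0014 -0.0002]
```

Gripped (16 mm handle). Lift, turn it to point right, and measure the eyelets meanwhile.

Emit:
jog_arm --pt "0 0 -0.015 0 0 0 -0.9" --pt "0 0 -0.035 0 0 0 -0.9" --pt "0 0 -0.06 0 0 0 -0.9" --pt "0 0 -0.09 0 0 0 -0.9" --pt "0 0 -0.12 0 0 0 -0.9"

```text
clock: 54.9
position: [0.5908, 0.2884, 0.1419]
ee_rot: [1.0, -0.027, -0.001, 0.0]
ft_force: [1.3, -0.2, 0.1]
grip_width: 0.169
grasp_force: 60.0
```

Emit:
jog_arm --pt "-0.02 -0.02 0 0 0 -0.05 -0.9" --pt "-0.04 -0.04 0 0 0 -0.15 -0.9" --pt "-0.055 -0.057 0 0 0 -0.25 -0.9" --pt "-0.055 -0.057 0 0 0 -0.35 -0.9" --pt "-0.055 -0.057 0 0 0 -0.45 -0.9"

```text
clock: 55.32
position: [0.5376, 0.3505, 0.1412]
ee_rot: [0.979, 0.201, -0.001, -0.0]
ft_force: [1.0, -0.8, -1.1]
grip_width: 0.171
grasp_force: 60.0
```

Emit:
jog_arm --pt "0 0 0 0 0 -0.12 -0.9" --pt "0 0 0 0 0 -0.24 -0.9" --pt "0 0 0 0 0 -0.36 -0.9" --pt "0 0 0 0 0 -0.48 -0.9" --pt "0 0 0 0 0 -0.6 -0.9"

```text
clock: 55.73
position: [0.5392, 0.3485, 0.1409]
ee_rot: [0.877, 0.481, -0.001, -0.0]
ft_force: [-0.3, 0.4, -1.3]
grip_width: 0.172
grasp_force: 60.0
```

Emit:
jog_arm --pt "0 0 0 0 0 -0.12 -0.9" --pt "0 0 0 0 0 -0.24 -0.9" --pt "0 0 0 0 0 -0.36 -0.9" --pt "0 0 0 0 0 -0.48 -0.9" --pt "0 0 0 0 0 -0.48 -0.9"

```text
clock: 56.15
position: [0.5393, 0.3483, 0.1407]
ee_rot: [0.738, 0.675, -0.001, -0.001]
ft_force: [-0.4, 1.6, -0.4]
grip_width: 0.164
grasp_force: 60.0
```

```bash
python3 - <<'E'
from rest import *
to((.5384,.3458),.0827,1.482)
o=get_obs();p=np.array(o["position"]);cx=Ro.from_quat(o["ee_rot"]).as_matrix()[:,0]
for n in("top","scene"):
    c=optics.camera(n);np.savez(f"pics/{n}3.npz",**c);P=cloud(c)
    for e,g in(("eL",(.517,.111)),("eR",(.504,-.039))):
        m=(np.hypot(P[...,0]-g[0],P[...,1]-g[1])<.03)&(P[...,2]>.03)&(P[...,2]<.1);X=P[m]
        Xt=X[X[:,2]>.078]
        if len(Xt)>3: print(n,e,len(Xt),Xt.mean(0).round(4),cv2.minAreaRect(Xt[:,:2].astype(np.float32)))
    # rod: pale points beyond TCP along -tool x direction
    q=P-p;a=-(q@cx);m=(a>.06)&(a<.2)&(np.abs(q[...,2]+.013)<.03)&(np.linalg.norm(q+a[...,None]*cx,axis=-1)<.045);X=P[m];A=a[m]
    if len(X)>10:
        v=cv2.fitLine(X.astype(np.float32),cv2.DIST_HUBER,0,.01,.01).ravel();d=v[:3]*(1 if v[:3]@-cx>0 else -1)
        s=(X-v[3:])@d;print(n,"rod",len(X),"dir",d.round(4),"tip",(v[3:]+d*s.max()).round(4),"std",np.linalg.norm(X-v[3:]-s[:,None]*d,axis=1).max().round(4))
E
```

```text
pos [0.5393 0.3483 0.1407] yaw 1.483 j [-0.09  0.56 -0.75  1.51  0.4   1.23 -0.99] f [-0.4  1.6 -0.4] tq [-0.01  0.03  0.  ] w 13.9 gf 60.0
shift [-0.0026 -0.0006  0.058 ] turn [-0.0021  0.0004  0.0007]
top eL 64 [0.5165 0.1116 0.0874] ((0.5158941745758057, 0.11184199899435043), (0.010219545103609562, 0.03383553400635719), 85.02301788330078)
top eR 60 [ 0.503  -0.0372  0.0872] ((0.5031538605690002, -0.037494175136089325), (0.009681112132966518, 0.03407086804509163), 85.92092895507812)
top rod 231 dir [-0.0871 -0.9962  0.0028] tip [0.5215 0.1598 0.1325] std 0.0087
scene eL 60 [0.5191 0.1078 0.0851] ((0.5186382532119751, 0.10907216370105743), (0.013838228769600391, 0.03518781065940857), 85.37216186523438)
scene eR 68 [ 0.5074 -0.0407  0.0852] ((0.5055379271507263, -0.03939709812402725), (0.011898919939994812, 0.0348835289478302), 87.8661117553711)
scene rod 122 dir [-0.0999 -0.995  -0.0072] tip [0.5242 0.1575 0.1311] std 0.0058
```

Emit:
jog_arm --pt "0 -0.0012 0.015 -0.002 0 0 -0.9" --pt "0 -0.0012 0.03 -0.002 0 0 -0.9" --pt "0 -0.0012 0.045 -0.002 0 0 -0.9" --pt "0 -0.0012 0.058 -0.002 0 0 -0.9" --pt "0 -0.0012 0.058 -0.002 0 0 -0.9"

```text
clock: 56.67
position: [0.5367, 0.3473, 0.0786]
ee_rot: [0.74, 0.673, -0.003, -0.0]
ft_force: [-0.5, -0.5, -1.3]
grip_width: 0.169
grasp_force: 60.0
```

Emit:
jog_arm --pt "0 0 0 0 0 0 -0.9" --pt "0 0 0 0 0 0 -0.9" --pt "0 0 0 0 0 0 -0.9" --pt "0 0 0 0 0 0 -0.9"

```text
clock: 57.0
position: [0.5385, 0.349, 0.0832]
ee_rot: [0.74, 0.673, 0.001, 0.0]
ft_force: [0.3, 0.4, -0.5]
grip_width: 0.166
grasp_force: 60.0
```

```bash
cat > rod.py <<'E'
from h import *
o=get_obs();p=np.array(o["position"]);cx=Ro.from_quat(o["ee_rot"]).as_matrix()[:,0]
to((.5384,.3458),.0827,1.482)
EY=dict(top=((.5159,.1118),(.5032,-.0375)),scene=((.5186,.1091),(.5055,-.0394)))
for n in("top","scene"):
    c=optics.camera(n);P=cloud(c);q=P-p;a=-(q@cx)
    m=(a>.07)&(a<.2)&(np.linalg.norm(q+a[...,None]*cx+[0,0,.01],axis=-1)<.02);X=P[m]
    e1,e2=map(np.array,EY[n]);d=(e2-e1)/np.linalg.norm(e2-e1);nrm=np.array([-d[1],d[0]])
    s=(X[:,:2]-e1)@d;w=(X[:,:2]-e1)@nrm
    k=np.polyfit(s,w,1);kz=np.polyfit(s,X[:,2],1)
    print(n,len(X),"s",s.min().round(4),s.max().round(4),"lateral@tip(+x side)",np.polyval(k,s.max()).round(4),"slope",k[0].round(4),"ztop@tip",np.polyval(kz,s.max()).round(4),"zslope",kz[0].round(4),"zmax",np.percentile(X[s>s.max()-.04][:,2],[50,95]).round(4))
E
python3 rod.py
```

```text
pos [0.5385 0.349  0.0832] yaw 1.477 j [-0.11  0.62 -0.73  1.56  0.44  1.13 -1.03] f [ 0.3  0.4 -0.5] tq [-0.01 -0.03 -0.07] w 14.1 gf 60.0
shift [-0.0032  0.0002  0.0005] turn [ 0.0011 -0.0006 -0.0054]
top 190 s -0.1668 -0.0496 lateral@tip(+x side) -0.0003 slope -0.0089 ztop@tip 0.0743 zslope -0.0051 zmax [0.0743 0.079 ]
scene 109 s -0.1703 -0.0488 lateral@tip(+x side) 0.0008 slope -0.0084 ztop@tip 0.0736 zslope -0.0051 zmax [0.0737 0.077 ]
```

Emit:
jog_arm --pt "0 -0.0012 0 0 0 -0.007 -0.9" --pt "-0.02 -0.0012 0 0 0 -0.007 -0.9" --pt "-0.035 -0.0012 0 0 0 -0.007 -0.9" --pt "-0.05 -0.0012 0 0 0 -0.007 -0.9" --pt "-0.065 -0.0012 0 0 0 -0.007 -0.9"

```text
clock: 57.52
position: [0.5307, 0.2834, 0.0825]
ee_rot: [0.737, 0.676, 0.0, 0.0]
ft_force: [0.4, -0.6, -0.7]
grip_width: 0.17
grasp_force: 60.0
```

Emit:
jog_arm --pt "0 0 0 0 0 0 -0.9" --pt "0 0 0 0 0 0 -0.9" --pt "0 0 0 0 0 0 -0.9"

```text
clock: 57.77
position: [0.5308, 0.2849, 0.0827]
ee_rot: [0.737, 0.676, 0.0, -0.0]
ft_force: [0.6, 0.3, -0.3]
grip_width: 0.169
grasp_force: 60.0
```

```bash
sed -i 's/^to(.*/to((.5178-.0889*(-.0163),.1155+.0163*.996),.0827,1.482)/; s/(a>.07)&(a<.2)/(a>.04)\&(a<.11)/' rod.py; python3 rod.py
```

```text
pos [0.5308 0.2849 0.0827] yaw 1.484 j [ 0.01  0.54 -0.74  1.67  0.41  1.09 -0.94] f [ 0.6  0.3 -0.3] tq [ 0.04 -0.04  0.06] w 14.3 gf 60.0
shift [-1.536e-01  1.700e-03 -1.000e-04] turn [ 0.0004 -0.0006  0.0024]
top 74 s -0.112 -0.0643 lateral@tip(+x side) -0.0013 slope -0.0172 ztop@tip 0.0749 zslope 0.0349 zmax [0.0743 0.0785]
scene 63 s -0.136 -0.0669 lateral@tip(+x side) -0.0001 slope -0.0016 ztop@tip 0.0736 zslope -0.0014 zmax [0.0742 0.0773]
```

Emit:
jog_arm --pt "-0.015 0.0003 0 0 0 0 -0.9" --pt "-0.03 0.0006 0 0 0 0 -0.9" --pt "-0.045 0.0008 0 0 0 0 -0.9" --pt "-0.06 0.0008 0 0 0 0 -0.9" --pt "-0.075 0.0008 0 0 0 0 -0.9"

```text
clock: 58.28
position: [0.5249, 0.2096, 0.0824]
ee_rot: [0.737, 0.676, 0.0, -0.0]
ft_force: [0.5, -0.3, -1.1]
grip_width: 0.167
grasp_force: 60.0
```

Emit:
jog_arm --pt "0 0 0 0 0 0 -0.9" --pt "0 0 0 0 0 0 -0.9" --pt "0 0 0 0 0 0 -0.9"

```text
clock: 58.53
position: [0.5251, 0.2106, 0.0826]
ee_rot: [0.737, 0.676, 0.0, -0.0]
ft_force: [0.4, 0.1, -0.4]
grip_width: 0.169
grasp_force: 60.0
```

```bash
python3 - <<'E'
from h import *
to((.5192,.1317),.0827,1.482)
E
```

```text
pos [0.5251 0.2106 0.0826] yaw 1.485 j [ 0.16  0.47 -0.75  1.77  0.36  1.05 -0.81] f [ 0.4  0.1 -0.4] tq [-0.07 -0.06  0.02] w 14.3 gf 60.0
shift [-0.0791  0.0009 -0.0001] turn [ 0.0002 -0.0008  0.003 ]
```

```bash
sed -i 's/^to(.*/to((.5192,.1317),.0827,1.482)/; s/(a>.04)&(a<.11)/(a>.115)\&(a<.2)/' rod.py; python3 rod.py
```

```text
pos [0.5251 0.2106 0.0826] yaw 1.485 j [ 0.16  0.47 -0.75  1.77  0.36  1.05 -0.81] f [ 0.4  0.1 -0.4] tq [-0.07 -0.06  0.02] w 14.3 gf 60.0
shift [-0.0791  0.0009 -0.0001] turn [ 0.0002 -0.0008  0.003 ]
top 120 s 0.0172 0.0894 lateral@tip(+x side) 0.0001 slope 0.0152 ztop@tip 0.0736 zslope -0.0047 zmax [0.074  0.0783]
scene 87 s 0.0152 0.0899 lateral@tip(+x side) 0.0013 slope 0.0107 ztop@tip 0.0728 zslope -0.0035 zmax [0.0732 0.0769]
```

Emit:
jog_arm --pt "-0.015 0 0 0 0 0 -0.9" --pt "-0.03 0 0 0 0 0 -0.9" --pt "-0.045 0 0 0 0 0 -0.9" --pt "-0.06 0 0 0 0 0 -0.9" --pt "-0.07 0 0 0 0 0 -0.9"

```text
clock: 59.05
position: [0.519, 0.139, 0.0824]
ee_rot: [0.737, 0.676, -0.0, 0.0]
ft_force: [0.1, -0.2, 0.2]
grip_width: 0.167
grasp_force: 60.0
```

Emit:
jog_arm --pt "-0.002 0 0 0 0 0 -0.9" --pt "-0.004 0 0 0 0 0 -0.9" --pt "-0.006 0 0 0 0 0 -0.9" --pt "-0.007 0 0 0 0 0 -0.9" --pt "-0.007 0 0 0 0 0 -0.9"

```text
clock: 59.47
position: [0.5184, 0.1331, 0.0825]
ee_rot: [0.737, 0.676, 0.0, -0.0]
ft_force: [-0.0, 0.7, -0.8]
grip_width: 0.168
grasp_force: 60.0
```

```bash
python3 - <<'E'
from h import *
to((.5192,.1317),.0827,1.482)
E
```

```text
pos [0.5184 0.1331 0.0825] yaw 1.485 j [ 0.31  0.4  -0.75  1.85  0.32  1.02 -0.67] f [-0.   0.7 -0.8] tq [ 0.02 -0.02  0.03] w 14.3 gf 60.0
shift [-0.0014  0.0009 -0.0002] turn [ 0.     -0.0001  0.0026]
```

Emit:
jog_arm --pt "-0.001 0 0 0 0 0 -0.9" --pt "-0.002 0 0 0 0 0 -0.9" --pt "-0.002 0 0 0 0 0 -0.9"

```text
clock: 59.72
position: [0.5182, 0.1309, 0.0824]
ee_rot: [0.737, 0.676, 0.0, -0.0]
ft_force: [1.0, 0.4, -0.3]
grip_width: 0.171
grasp_force: 60.0
```

Emit:
jog_arm --pt "-0.001 0 0 0 0 0 -0.9" --pt "-0.002 0 0 0 0 0 -0.9" --pt "-0.002 0 0 0 0 0 -0.9"

```text
clock: 59.97
position: [0.5181, 0.1307, 0.0826]
ee_rot: [0.737, 0.676, 0.001, -0.001]
ft_force: [1.6, 8.4, -4.7]
grip_width: 0.17
grasp_force: 59.6
```

Handle meets the eyelet. Lower slightly, release and retreat.

Emit:
jog_arm --pt "0.001 0 0.001 0 0 0 -0.9" --pt "0.001 0 0.002 0 0 0 -0.9" --pt "0.001 0 0.003 0 0 0 -0.9" --pt "0.001 0 0.003 0 0 0 -0.9" --grip_force 20

```text
clock: 60.3
position: [0.5185, 0.1307, 0.0798]
ee_rot: [0.737, 0.676, 0.001, -0.0]
ft_force: [0.6, 6.7, 0.6]
grip_width: 0.171
grasp_force: 60.2
```

Emit:
jog_arm --pt "0 0 0 0 0 0 -0.5" --pt "0 0 0 0 0 0 -0.3" --pt "0 0 0 0 0 0 0" --pt "0 0 0 0 0 0 0" --pt "0 0 0 0 0 0 0"

```text
clock: 60.72
position: [0.5182, 0.1291, 0.0793]
ee_rot: [0.737, 0.676, -0.0, 0.0]
ft_force: [0.1, -0.5, 0.2]
grip_width: 0.502
grasp_force: 0.0
```

Emit:
jog_arm --pt "0 0 -0.02 0 0 0 0" --pt "0 0 -0.04 0 0 0 0" --pt "0 0 -0.06 0 0 0 0" --pt "0 0 -0.09 0 0 0 0" --pt "0 0 -0.12 0 0 0 0"

```text
clock: 61.13
position: [0.5176, 0.1293, 0.2002]
ee_rot: [0.737, 0.676, -0.001, -0.0]
ft_force: [0.3, -0.1, 0.3]
grip_width: 0.497
grasp_force: 0.0
```

Emit:
jog_arm --pt "0.03 0 0 0 0 0 0" --pt "0.06 0 0 0 0 0 0" --pt "0.1 0 0 0 0 0 0" --pt "0.14 0 0 0 0 0 0" --pt "0.17 0 0 0 0 0 0"

```text
clock: 61.55
position: [0.5325, 0.3018, 0.1994]
ee_rot: [0.737, 0.676, 0.0, -0.0]
ft_force: [0.9, 0.6, 0.0]
grip_width: 0.502
grasp_force: 0.0
```

Emit:
jog_arm --pt "0 0 0 0 0 0 0" --pt "0 0 0 0 0 0 0" --pt "0 0 0 0 0 0 0" --pt "0 0 0 0 0 0 0" --pt "0 0 0 0 0 0 0"

```text
clock: 61.97
position: [0.5335, 0.2974, 0.1994]
ee_rot: [0.738, 0.675, -0.0, 0.0]
ft_force: [0.2, -0.7, 0.6]
grip_width: 0.505
grasp_force: 0.0
```

```bash
python3 - <<'E'
from h import *
t=optics.camera("top");s=optics.camera("scene")
im=np.zeros((600,800,3),np.uint8)
im[:400,:400]=cv2.resize(crop(s,260,110,400,250,2),(400,400));im[:400,400:]=cv2.resize(crop(t,230,145,370,285,2),(400,400))
cv2.imwrite("pics/c4.png",im[:400])
for n,c in(("top",t),("scene",s)):
    P=cloud(c)
    for k in"RML":
        m=(np.hypot(P[...,0]-T[k][0],P[...,1]-T[k][1])<.026)&(P[...,2]>.084)&(P[...,2]<.12);X=P[m]
        if len(X): print(n,k,len(X),((X.max(0)+X.min(0))/2).round(4),X[:,2].max().round(4))
    I=c["color"].astype(int).sum(-1);e=np.array([.5178,.1155]);u=np.array([-.0889,-.996])
    q=P[...,:2]-e;a=q@u;b=q@np.array([.996,-.0889]);m=(np.abs(b)<.025)&(a>-.1)&(a<.2)&(P[...,2]>.055)&(P[...,2]<.1)
    A=a[m];print(n,"along",A.min().round(4),A.max().round(4),"dark end",np.percentile(a[m&(I<200)],[2,98]).round(4))
E
```

```text
top R 130 [ 0.6197 -0.0623  0.1035] 0.115
top M 173 [0.6283 0.0272 0.0991] 0.1142
top L 178 [0.6373 0.1165 0.1006] 0.1168
top along -0.0817 0.1725 dark end [-0.0811 -0.0049]
scene R 141 [ 0.6249 -0.0673  0.1007] 0.1125
scene M 174 [0.6321 0.0228 0.098 ] 0.1119
scene L 183 [0.6388 0.1126 0.0999] 0.1154
scene along -0.0797 0.1754 dark end [-0.0777 -0.0177]
```

View pics/c4.png

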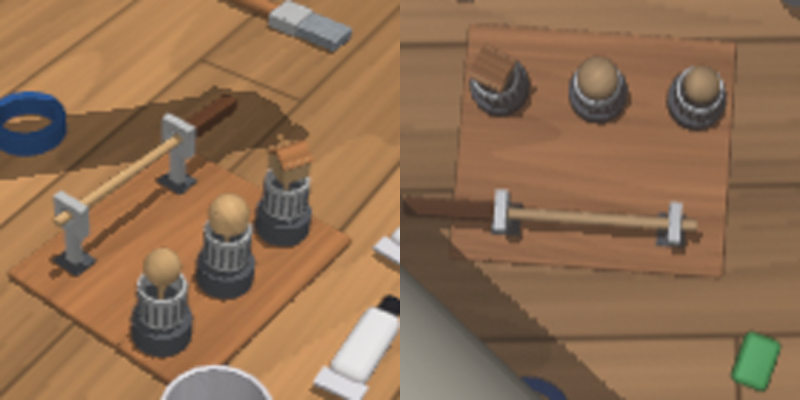

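The rod runs through both eyelets (tip at (695,225) in the right panel), with the handle against the left one. All three ornaments stand clamped, so I'm handing in.

```bash
python3 -c "
from workcell import workorder
print(workorder.hand_in())"
```

```text
the job is handed in; nothing more can be done
None
```

The job is handed in, though the hand-in gave no verdict: ball, toadstool and birdhouse are each clamped to the stop in their own chuck, and the hand rest is through both eyelets with its handle against the first; the robot is clear, but I could not read jaw force and took clamping from the sleeve torque and the final pictures.

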